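# First-off and last-off square check of a batch of folded trays

## Task

Do the first-off and last-off check on this batch of folded trays: stand the yellow-marked first-off tray upright against the three stops of the checking plate and press the held square flush into its open front left corner, blade along the front and stock along the left side, for about a second; later check the red-marked last-off tray in the same way. Stack the batch squarely nested in the middle of the plywood board, first-off at the bottom, the unmarked trays in between, last-off on top, and put the square back flat in the middle of its rubber mat. Leave the paint marker and the tape measure alone.

Things in the scene. Friction and masses are not known exactly. Their poses are not given: they have to be found in the camera images.
- first_tray: first-off tray: folded bright steel parts tray, open at the top, 60 x 120 mm over the rim, 42 mm high, 0.2 kg, yellow paint mark on both short ends and yellow dot on its floor. Origin: centre of the underside; x along the 60 mm side, y along the 120 mm side, z up. Same either way round. Can be gripped from above across the 60 mm width, on the long sides of its lip
- last_tray: last-off tray: same tray, same frame, red marks. Every tray has round its rim an upright, square-cornered outer lip, 26 to 42 mm above the underside and 4.5 mm thick; below it the pan tapers in to a foot of 33 x 93 mm
- tray_a: in-between tray: same tray, same frame, unmarked bright steel; one to three of tray_a, tray_b, tray_c are present (None: absent). Nested, the lip of the upper tray rests on the rim of the lower one, so it stands 16 mm higher, with about 2 mm play sideways
- tray_b: in-between tray like tray_a (None: absent)
- tray_c: in-between tray like tray_a (None: absent)
- square: engineer's square, lying flat, 0.24 kg. Origin: inner corner, at the underside; x along the blade, y along the stock, z up. Thin bright blade: x 0 to 120, y -20 to 0, z 6.5 to 9.5 mm, inner edge at y = 0. Dark steel stock: x -22 to 0, y -20 to 98, z 0 to 16 mm, inner face at x = 0. A corner sits flush when it fills the quadrant x > 0, y > 0
- square_grip (a point): a place to grip the square by its stock (22 mm wide, fingers closing along the square's x): in the square's frame at x -11, y 85, z 8 mm, beyond the 60 mm side of a tray, so that a finger on the inner face clears the tray
- square_mid (a point): point in the square's frame at x 49, y 37, z 0 mm: middle of the area the square takes up
- mat: black rubber mat, 175 x 210 x 4 mm, fixed, where the square lives; origin: centre of the underside, x along its 175 mm side. There the square lies at the start, blade along the mat's -y, stock along the mat's +x
- check_plate: dark steel checking plate, 120 x 190 x 10 mm, fixed; origin: centre of the underside, x away from the robot, y to the left, z up. Three upright dowel stops, 10 mm thick, stand 38 mm above its top: two behind the tray's long side, at x 29, y 40 and y -28 mm, one at its right end, at x -6, y -59 mm; front and left are open
- check_seat (a point): where the centre of a tray's underside lies on the plate when its rim touches all three stops, long side along the plate's y; in the plate's frame x -6, y 6, z 10 mm (axes as the plate). A tray set down about 5 mm short of the stops slides home when the square is pressed on
- board: plywood despatch board on skids, fixed, 130 x 180 mm, its top 22 mm above its origin (centre of the underside); x along the 130 mm side, y along the 180 mm side. Between the board and the mat a fixed blue bench vice stands at the bench's front edge (x below 0.48 m, y from -0.13 to 0.09 m, up to 0.2 m high): carry things over or behind it
- marker: white and yellow paint marker, 131 mm long, lying by; to be left alone
- tape_rule: black and red tape measure, 84 mm long, lying by; to be left alone
There are look-alikes about, which are no part of the job. Leave any pink look-alike of the last_tray alone.

How it is judged:
On the way, in this order (a step that is already met when the one before it is completed fails the run):
1. first-off tray against the stops, square pressed flush on its front left corner (horizontal distance between first_tray and check_seat below 0.006 m and angle between the y axis of first_tray and the y axis of check_plate, either way round below 0.06 rad and angle between the x axis of square and the y axis of first_tray, either way round below 0.02 rad and angle between square's own z axis and vertical below 0.06 rad and x of first_tray in the frame of square between 0.056 and 0.0625 m and y of first_tray in the frame of square between 0.026 and 0.0325 m and contact force between each of square_blade, square_stock and first_tray above 0.8 N), for 0.3 s.
2. last-off tray against the stops, square pressed flush on its front left corner (horizontal distance between last_tray and check_seat below 0.006 m and angle between the y axis of last_tray and the y axis of check_plate, either way round below 0.06 rad and angle between the x axis of square and the y axis of last_tray, either way round below 0.02 rad and angle between square's own z axis and vertical below 0.06 rad and x of last_tray in the frame of square between 0.056 and 0.0625 m and y of last_tray in the frame of square between 0.026 and 0.0325 m and contact force between each of square_blade, square_stock and last_tray above 0.8 N), for 0.3 s.
At the end, for the whole second after the job is handed in: First-off tray on the board, its centre within 35 mm of the board's; every other tray that is present nested in the stack on it, within 6 mm and 5 degrees of it and level, last-off on top; the square flat on its mat, its middle within 35 mm of the mat's centre; all at rest (horizontal distance between first_tray and board below 0.035 m and z of first_tray in the frame of board between 0.018 and 0.026 m and angle between each of first_tray, last_tray, tray_a, tray_b, tray_c's own z axis and vertical below 0.05 rad and linear speed of each of first_tray, last_tray, tray_a, tray_b, tray_c, square below 0.02 m/s and horizontal distance between each of last_tray, tray_a, tray_b, tray_c and first_tray below 0.006 m and angle between the y axis of each of last_tray, tray_a, tray_b, tray_c and the y axis of first_tray, either way round below 0.09 rad and z of last_tray in the frame of first_tray between 0.013 and 0.067 m and z of tray_a in the frame of first_tray between 0.013 and 0.067 m and z of tray_b in the frame of first_tray between 0.013 and 0.067 m and z of tray_c in the frame of first_tray between 0.013 and 0.067 m and z of last_tray in the frame of tray_a above 0.013 m and z of last_tray in the frame of tray_b above 0.013 m and z of last_tray in the frame of tray_c above 0.013 m and horizontal distance between square_mid and mat below 0.035 m and angle between square's own z axis and vertical below 0.08 rad and z of square in the frame of mat between 0 and 0.008 m); the robot touches nothing.
It fails at once if the paint marker or the tape measure is moved more than 20 mm (distance of any of marker, tape_rule from where it was at the start of the episode above 0.02 m).
Of tray_a, tray_b, tray_c only 1 to 3 are there at a start; the rules pass over those that are not, and their reading is None.
At some moment in a run one of square, last_tray, tray_a, tray_b, tray_c may be knocked a few centimetres aside while the robot is not near it.
It also fails if it takes over 210 s, if anything falls off the work surface, if the arm or the gripper's body presses on something with over 40 N, if the wrist force passes 120 N, or if a joint passes its speed limit or range.

## Robot

A 6-joint arm with a two-finger parallel gripper is mounted at the origin on a cart in front of the work surface, level with it; the furniture and walls round the work are solid. World frame = base frame: x ahead of the robot, y to its left, z up, the work surface at z = 0. Lengths are in m, angles in rad, forces in N, time in s.
With the tool pointing down it reaches from about 0.3 to 0.875 m from the base axis. Payload 6.4 kg.
Tool frame: the origin (TCP) lies on the centre line of the jaws, within the pads' length; the fingertips stand 22 mm ahead of it and the grasp point (between the pads) lies 3 mm ahead of it; z points along the fingers, y is the line along which they close (so a half turn about z gives the same grasp; the last joint's range is limited). The gripper opens to 85 mm and grips with 20 to 120 N. Pads are 22 mm wide; open, the fingers measure 114 mm over their backs; the gripper's body (76 mm by 85 mm) begins 54 mm behind the grasp point. The pads swing forward as they close: fully open they stand 13 mm farther back than shut.
Start: joints at [1.031, 0.181, 1.607, -0, 1.354, -0.206], TCP at [0.188, 0.543, 0.253] pointing down, gripper open.
Joint ranges: [-2.99, 2.99], [-0.89, 2.07], [0.3, 2.58], [-1.14, 4.28], [0, 2.63], [-3.12, 3.12]. Speed limits (rad/s): [2.57, 2.57, 3.01, 3.14, 3.14, 3.14].

## Interface

Orientations are given as a unit quaternion [w, x, y, z].
In Python, from bench import ctrl gives the robot as it stands. The module is installed in compiled form; this text tells all that it offers.
- The arm moves only by the tool servo_tool, never from a script. Its argument "commands" is a list of rows, each a list of 3 entries, a list of its own where there are three numbers: the shift along the tool's x, y, z in mm, then the turn about the tool's z in rad, then the finger opening in mm, from 0 to 85.4. In form: [[[dx, dy, dz], turn, jaw], ...]. A call has 1 to 20 rows; each row shifts and turns the commanded pose from where the row before left it, along the tool's axes as they then stand; what a row does not reach is not made up. A row lasts 1/8 s, in which the tool goes at most 62.5 mm and 10.7 degrees, less where a joint would pass 70% of its speed; a pose out of reach is approached as far as the arm can. A call with a gripper value outside its range is refused whole. The fingers move at their own pace and stop on an object; the grip force is fixed at half the most. Time passes only in rows, so rows that do not move let the fingers close. It gives the time, the measured TCP pose, the force, the opening and the grip force at its end, in the units of the state.
- ctrl.get_obs(): the state, without advancing time (a new reading comes with each control period).
- ctrl.camera(name): name is "scene" or "top" or "wrist"; returns a dict with "color" (400x640x3 uint8, red, green, blue), "z_map" (400x640 float32, m along the optical axis (not along the pixel's ray), 0 where there is no reading), "fx", "fy", "cx", "cy" (pixels), "R" (3x3) and "t" (3): a world point X has camera coordinates R X + t. Camera axes: x right, y down, z forward; pixel columns grow to the right and rows downward; lengths in m; the calibration is good to about 2 mm. A picture is of the moment at which its call begins.
- ctrl.hand_in(): hands the job in; it is judged then, once.
The state is a dict: "time_s": time; "q": joint angles; "dq": joint speeds; "joint_efforts": joint torques, N m; "eef_pos": TCP position; "eef_rot": TCP orientation; "wrist_force": force on the tool from outside, world axes, zero at the start; "torque": the same for the moment, N m; "opening": opening from 0.0 (shut) to 1.0 (fully open); "grasp_force": force on a finger pad.
Only numpy, scipy, OpenCV 4.12 (cv2) and the standard library are available. Lean on these libraries where they do the work, as an engineer would, in place of code of your own. Each camera call takes 0.05 s, during which the arm holds its last target. There are 200 camera calls.

## Working session

There is one attempt and no reset: what is moved stays moved. The work goes in short steps, Python scripts to look and compute and a tool call to move; the robot and the scene stay as the last step left them, time stands still between calls to the robot, and variables do not carry over. Pictures are saved under pics/ and viewed, at most 14 in all, crops included, and the job is handed in when it is done.

Besides the shell and the picture viewer there is one more tool, called after "Call:" by a JSON object that holds its "api" and its "payload", one argument or row to a line. servo_tool: Moves the arm, as the interface text tells. Its arguments: {"type":"object","properties":{"commands":{"type":"array"}},"required":["commands"]}

```bash
mkdir -p pics; ls; python3 - <<'E'
from bench import ctrl
import cv2,numpy as np,pickle
o=ctrl.get_obs();print(o)
for n in("scene","top"):
    c=ctrl.camera(n);pickle.dump(c,open(f"pics/{n}0.pkl","wb"));cv2.imwrite(f"pics/{n}0.png",c["color"][:,:,::-1])
    print(n,c["fx"],c["cx"],c["cy"],c["R"].round(3).tolist(),(-c["R"].T@c["t"]).round(3))
E
```

```text
pics
{'time_s': 0.0, 'q': array([ 1.03071848e+00,  1.81561013e-01,  1.60801881e+00,  4.60316040e-05,
        1.35382757e+00, -2.06308755e-01]), 'dq': array([ 9.43481380e-05, -5.46506607e-04,  1.11588648e-03, -1.57807584e-04,
        1.48611638e-03,  1.11481663e-03]), 'joint_efforts': array([-2.21005248e-03, -4.44854379e+01, -3.51340020e+01, -4.56611569e-04,
        8.86746333e-03, -5.34723438e-05]), 'eef_pos': array([0.18807247, 0.54281546, 0.25236769]), 'eef_rot': array([-3.51744612e-04,  1.66115825e-01,  9.86105830e-01, -8.36723274e-04]), 'wrist_force': array([-0.16030067, -0.33292508, -0.58542799]), 'torque': array([ 0.02352562,  0.04789138, -0.02125043]), 'grasp_force': 0.0, 'opening': 0.9987088037827085}
scene 508.82592196477736 321.10017485293656 200.04780652773715 [[0.793, -0.609, -0.016], [-0.428, -0.538, -0.726], [0.433, 0.583, -0.687]] [-0.048 -0.874  1.078]
top 505.25406781494803 315.55516034372556 199.3576218950823 [[0.008, -1.0, -0.004], [-0.982, -0.007, -0.188], [0.188, 0.006, -0.982]] [0.318 0.033 1.52 ]
```

View pics/top0.png

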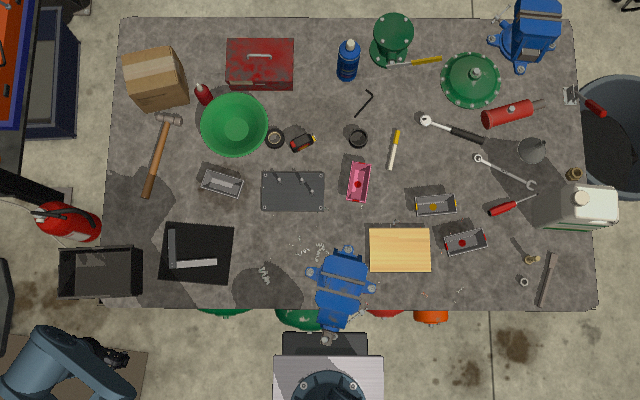

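View pics/scene0.png

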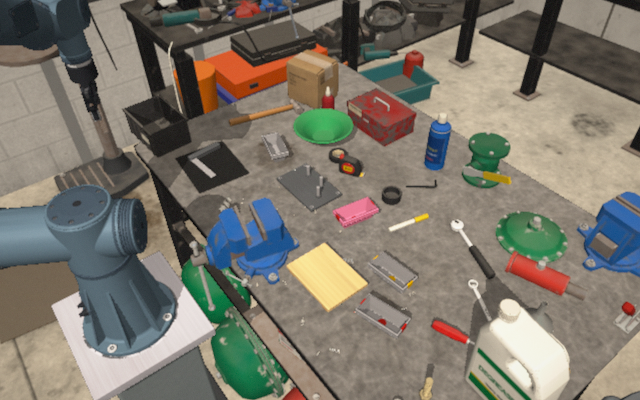

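Top view: yellow-marked tray at about (434,204), red-marked at (464,243), and one unmarked tray at (221,182). The pink look-alike is at (358,183), plate at (292,191), board at (400,250), and square on its mat at (195,253).

```bash
cat > h.py <<'E'
import numpy as np,cv2
from bench import ctrl
def xyz(c):
    z=c["z_map"];v,u=np.mgrid[0:400,0:640]
    P=np.stack([(u-c["cx"])/c["fx"]*z,(v-c["cy"])/c["fy"]*z,z],-1)-c["t"]
    return P@c["R"]            # R^T applied
def rect(P):
    """centre, yaw of LONG axis (rad, in -pi/2..pi/2), long, short"""
    (cx,cy),(w,h),a=cv2.minAreaRect((P[:,:2]*1000).astype(np.float32))
    a=np.radians(a)
    if h>w:a+=np.pi/2;w,h=h,w
    a=(a+np.pi/2)%np.pi-np.pi/2
    return np.round([cx,cy,w,h],1),round(a,3)
def box(c,u0,u1,v0,v1,zlo,zhi,cc=True):
    X=xyz(c);m=np.zeros(c["z_map"].shape,np.uint8);s=np.s_[v0:v1,u0:u1]
    m[s]=((X[s][...,2]>zlo)&(X[s][...,2]<zhi)&(c["z_map"][s]>0))
    if cc:
        n,l,st,_=cv2.connectedComponentsWithStats(m);m=(l==1+st[1:,4].argmax())
    return X[m>0]
def pose(o=None):
    o=o or ctrl.get_obs();w,x,y,z=o["eef_rot"]
    psi=np.arctan2(w*w-x*x+y*y-z*z,2*(x*y-w*z))  # tool y yaw
    return np.array(o["eef_pos"])*1000,psi,o
def go(x,y,z,psi):
    """shift in the tool frame (after turning) and turn, to world target mm"""
    p,s,o=pose();d=(psi-s+np.pi/2)%np.pi-np.pi/2
    q6=o["q"][0]-s; D=np.array([x,y,z])-p
    def tf(s):
        ty=np.array([np.cos(s),np.sin(s)]);tx=np.array([-ty[1],ty[0]]) # x = y x z(down)
        return np.round([tx@D[:2],ty@D[:2],-D[2]],1)
    print("pos",p.round(1),"psi",round(s,4),"q6",o["q"][5].round(2),"| turn",round(-d,4),"alt",round(-d+np.pi*np.sign(d),3),"shift before turn",tf(s),"after turn",tf(s+d), "q1end",round(np.arctan2(y,x),2))
E
python3 - <<'E'
import pickle;from h import *
c=pickle.load(open("pics/top0.pkl","rb"));X=xyz(c)
print("table z",np.median(X[200:215,330:350,2]), "tool xaxis chk",pose()[1])
for n,b in dict(first=(410,462,188,222,.03,.05),last=(438,492,225,262,.03,.05),a=(192,250,160,205,.03,.05),pink=(340,375,155,205,.03,.05),
  plate=(250,335,160,220,.006,.014),board=(360,440,220,280,.016,.027),mat=(150,245,215,292,.002,.0065),stock=(162,180,222,275,.014,.026),blade=(180,222,250,275,.0095,.02)).items():
    P=box(c,*b);print(n,len(P),*rect(P),P[:,2].mean().round(4))
P=box(c,270,340,160,220,.035,.06,False);print("stops",P.round(3).tolist()[:40])
E
```

```text
table z 0.0012655519186272586 tool xaxis chk 1.2369659043706207
first 334 [ 588.3 -313.9  121.5   60.2] -1.474 0.0399
last 348 [ 479.  -397.1  122.    60. ] -1.32 0.0396
a 338 [647.9 323.8 121.5  60.4] 1.276 0.0402
pink 310 [657.1 -85.9 121.7  60.3] -0.166 0.0403
plate 1743 [632.6 113.1 193.2 126.8] 1.525 0.0104
board 2354 [ 456.6 -207.7  180.7  128.1] -1.564 0.0222
mat 1640 [444.1 396.2 264.6 227.6] -1.563 0.0043
stock 299 [454.7 468.2 118.3  31.7] 0.187 0.0204
blade 228 [411.6 388.5 109.   28.2] -1.478 0.0146
stops [[0.664, 0.154, 0.051], [0.666, 0.152, 0.042], [0.664, 0.148, 0.051], [0.664, 0.086, 0.052], [0.665, 0.083, 0.049], [0.662, 0.155, 0.046], [0.66, 0.151, 0.053], [0.661, 0.148, 0.051], [0.661, 0.089, 0.052], [0.663, 0.086, 0.043], [0.663, 0.083, 0.043], [0.662, 0.08, 0.048], [0.658, 0.154, 0.05], [0.659, 0.152, 0.047], [0.658, 0.148, 0.051], [0.659, 0.089, 0.046], [0.658, 0.086, 0.05], [0.658, 0.083, 0.052], [0.661, 0.08, 0.04], [0.657, 0.155, 0.041], [0.657, 0.152, 0.041], [0.658, 0.149, 0.037], [0.657, 0.086, 0.042], [0.657, 0.083, 0.042], [0.628, 0.055, 0.048], [0.629, 0.053, 0.046], [0.63, 0.05, 0.043], [0.625, 0.055, 0.049], [0.625, 0.052, 0.051], [0.625, 0.049, 0.05], [0.622, 0.055, 0.051], [0.623, 0.052, 0.046], [0.624, 0.05, 0.042], [0.622, 0.053, 0.036]]
```

```bash
python3 - <<'E'
import pickle;from h import *
go(588.3,-314,200,.097)
c=pickle.load(open("pics/top0.pkl","rb"))
P=box(c,250,335,160,220,.007,.014)*1000
# edges of the plate: extreme points per bin, robust line fits
def edge(ax,sgn,lo,hi,n=18):
    o=1-ax;b=np.linspace(lo,hi,n);q=[]
    for i in range(n-1):
        s=P[(P[:,o]>=b[i])&(P[:,o]<b[i+1])]
        if len(s):q.append(s[(sgn*s[:,ax]).argmax(),:2])
    q=np.array(q);vx,vy,x,y=cv2.fitLine(q.astype(np.float32),cv2.DIST_HUBER,0,.01,.01).ravel();print(ax,sgn,round(float(np.degrees(np.arctan2(vy,vx))),2),x.round(1),y.round(1))
edge(0,-1,30,195);edge(0,1,30,195);edge(1,-1,580,690,14);edge(1,1,580,690,14)
E
```

```text
pos [188.1 542.9 252.5] psi 1.237 q6 -0.21 | turn 1.14 alt -2.002 shift before turn [-658.8 -678.4   52.5] after turn [-891.6  315.3   52.5] q1end -0.49
0 -1 89.17 572.9 116.9
0 1 88.96 690.8 108.8
1 -1 0.3 630.8 19.4
1 1 1.22 637.7 205.9
```

Call:
{"api": "servo_tool", "payload": {
  "commands": [
    [[-20, -20, -20], 0, 85],
    [[-41, -42, -20], 0, 85],
    [[-41, -42, -20], 0, 85],
    [[-41, -42, 0], 0, 85],
    [[-41, -42, 0], 0, 85],
    [[-41, -42, 0], 0, 85],
    [[-41, -42, 0], 0, 85],
    [[-41, -42, 0], 0, 85],
    [[-41, -42, 0], 0, 85],
    [[-41, -42, 0], 0, 85],
    [[-41, -42, 0], 0, 85],
    [[-41, -42, 0], 0, 85],
    [[-41, -42, 0], 0, 85],
    [[-41, -42, 0], 0, 85],
    [[-41, -42, 20], 0, 85],
    [[-41, -42, 30], 0, 85],
    [[-24, -28, 30], 0, 85],
    [[0, 0, 32], 0, 85],
    [[0, 0, 0], 0, 85],
    [[0, 0, 0], 0, 85]
  ]
}}

```text
time_s: 2.6
eef_pos: [0.588, -0.3103, 0.204]
eef_rot: [0.0, 0.166, 0.986, -0.0]
wrist_force: [0.5, -0.3, 1.5]
opening: 0.996
grasp_force: 0.0
```

Call:
{"api": "servo_tool", "payload": {
  "commands": [
    [[0, 0, 0], 0.17, 85],
    [[0, 0, 0], 0.17, 85],
    [[0, 0, 0], 0.17, 85],
    [[0, 0, 0], 0.17, 85],
    [[0, 0, 0], 0.17, 85],
    [[0, 0, 0], 0.17, 85],
    [[0, 0, 0], 0.12, 85],
    [[0, 0, 0], 0, 85]
  ]
}}

```text
time_s: 3.6
eef_pos: [0.5885, -0.3105, 0.2054]
eef_rot: [0.002, 0.671, 0.741, 0.0]
wrist_force: [0.3, 0.4, -0.6]
opening: 0.996
grasp_force: 0.0
```

```bash
python3 - <<'E'
import pickle;from h import *
go(588.3,-314,46,.097)
c=ctrl.camera("wrist");pickle.dump(c,open("pics/w1.pkl","wb"));cv2.imwrite("pics/w1.png",c["color"][:,:,::-1])
P=box(c,0,640,0,400,.03,.05);print(len(P),rect(P),np.median(P[:,2]))
E
```

```text
pos [ 588.5 -310.5  205.4] psi 0.0989 q6 -0.76 | turn 0.0019 alt -3.14 shift before turn [ -3.5  -0.5 159.4] after turn [ -3.5  -0.5 159.4] q1end -0.49
3392 (array([ 961.3, -465.4,  141.5,   61.6]), np.float64(-1.155)) 0.03541126206163615
```

View pics/w1.png

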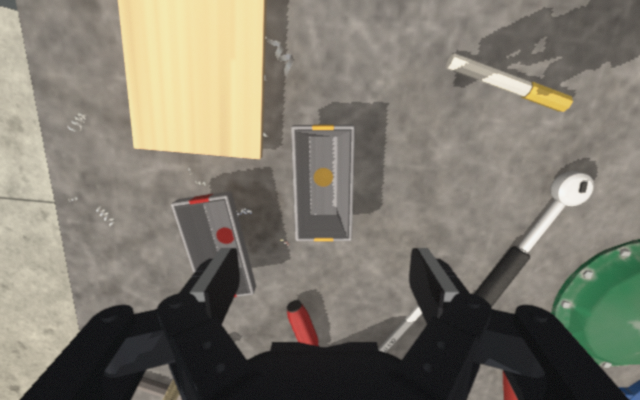

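Wrist view: the first-off tray spans (293–353, 126–241) upright with the yellow dot at (322,177); the red-marked one is at (213,247), with clearance for the fingers.

```bash
python3 - <<'E'
import pickle;from h import *
c=pickle.load(open("pics/w1.pkl","rb"))
P=box(c,285,362,118,248,.03,.05);print(len(P),rect(P),np.median(P[:,2]),P[:,2].max())
P=box(c,100,270,0,165,.012,.03);print('board',len(P),rect(P),np.median(P[:,2]))
go(588.3,-314,46,.097)
E
```

```text
2888 (array([ 587.6, -317.2,  120.3,   60. ]), np.float64(-1.467)) 0.04143212960119026 0.04446316468176755
board 21262 (array([ 454.8, -227.6,  146.3,  130.7]), np.float64(-1.561)) 0.022325391147878113
pos [ 588.3 -310.5  205. ] psi 0.1002 q6 -0.76 | turn 0.0032 alt -3.138 shift before turn [ -3.5  -0.4 159. ] after turn [ -3.5  -0.4 159. ] q1end -0.49
```

Call:
{"api": "servo_tool", "payload": {
  "commands": [
    [[-5, 0, 20], 0, 85],
    [[0, 0, 40], 0, 85],
    [[0, 0, 40], 0, 85],
    [[0, 0, 30], 0, 85],
    [[0, 0, 20], 0, 85],
    [[0, 0, 9], 0, 85],
    [[0, 0, 0], 0, 85],
    [[0, 0, 0], 0, 50],
    [[0, 0, 0], 0, 50],
    [[0, 0, 0], 0, 50],
    [[0, 0, 0], 0, 50],
    [[0, 0, 0], 0, 50],
    [[0, 0, 0], 0, 50]
  ]
}}

```text
time_s: 5.28
eef_pos: [0.5892, -0.3163, 0.0458]
eef_rot: [0.002, 0.672, 0.741, 0.0]
wrist_force: [-1.7, -0.2, 6.6]
opening: 0.687
grasp_force: 66.9
```

```bash
python3 - <<'E'
from h import *
go(560,115,196,-.01)
E
```

```text
pos [ 589.2 -316.3   45.8] psi 0.0971 q6 -0.77 | turn 0.1071 alt -3.034 shift before turn [ 432.1   12.8 -150.2] after turn [ 430.9  -33.5 -150.2] q1end 0.2
```

Call:
{"api": "servo_tool", "payload": {
  "commands": [
    [[0, 0, -30], 0, 50],
    [[0, 0, -50], 0, 50],
    [[10, 0, -50], 0, 50],
    [[30, 0, -20], 0, 50],
    [[45, 0, 0], 0, 50],
    [[45, 0, 0], 0, 50],
    [[45, 0, 0], 0, 50],
    [[45, 0, 0], 0, 50],
    [[45, 0, 0], 0, 50],
    [[45, 0, 0], 0.05, 50],
    [[40, 0, 0], 0.057, 50],
    [[20, 0, 0], 0, 50],
    [[0, 0, 0], 0, 50],
    [[0, 0, 0], 0, 50]
  ]
}}

```text
time_s: 7.02
eef_pos: [0.5565, 0.0521, 0.1938]
eef_rot: [0.0, 0.711, 0.704, -0.0]
wrist_force: [-0.3, -0.1, -1.8]
opening: 0.685
grasp_force: 66.1
```

```bash
python3 - <<'E'
import pickle;from h import *
c=ctrl.camera("wrist");pickle.dump(c,open("pics/w2.pkl","wb"));cv2.imwrite("pics/w2.png",c["color"][:,:,::-1])
go(621,123,57,-.01)
E
```

```text
pos [556.6  51.9 193.8] psi -0.0108 q6 -0.11 | turn -0.0008 alt 3.141 shift before turn [ 71.8  63.7 136.8] after turn [ 71.8  63.7 136.8] q1end 0.2
```

View pics/w2.png

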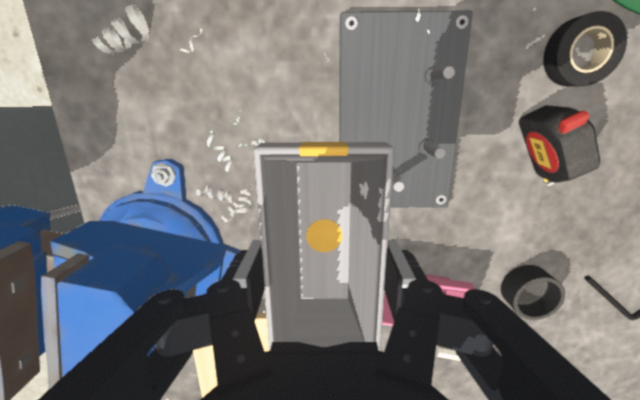

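The tray is held square. The plate shows at (340–473, 10–205) with stops at (447,73), (438,153) and (398,187).

```bash
python3 - <<'E'
import pickle;from h import *
c=pickle.load(open("pics/w2.pkl","rb"));X=xyz(c)*1000
z=X[...,2]
m=((z>6.5)&(z<16));m[:, :300]=0;m[:,500:]=0;m[210:]=0
# sub-pixel-ish edges by row: front edge (left) & back edge (right)
def fit(q,n):
    q=np.array(q,np.float32);vx,vy,x,y=cv2.fitLine(q,cv2.DIST_HUBER,0,.01,.01).ravel();print(n,"yaw deg",round(float(np.degrees(np.arctan(vy/vx))),2),x,y)
F=[];B=[]
for v in range(20,140):
    u=np.where(m[v])[0];F.append(X[v,u[0],:2])
for v in list(range(20,60))+list(range(165,200)):
    u=np.where(m[v])[0];B.append(X[v,u[-1],:2])
fit(F,"front");fit(B,"back")
L=[X[np.where(m[:,u])[0][0],u,:2] for u in range(345,465)];fit(L,"left")
R=[X[np.where(m[:,u])[0][-1],u,:2] for u in range(400,445)];fit(R,"right")
for b in((425,465,55,90),(415,455,135,168),(385,410,172,200)):
    P=box(c,*b,.0445,.06)*1000;print("stop",len(P),P.mean(0).round(1),P.min(0).round(1),P.max(0).round(1))
P=box(c,250,400,140,360,.17,.20,False)*1000
print(rect(P/1000),P[:,2].max())
E
```

```text
front yaw deg 89.74 571.7651 143.60065
back yaw deg 89.95 690.18207 116.7906
left yaw deg 0.14 602.11084 203.9408
right yaw deg -0.57 663.0699 15.7644825
stop 127 [659.8 149.7  47.9] [655.1 145.4  44.5] [664.8 154.3  49.9]
stop 104 [659.9  82.2  47.9] [655.5  77.3  44.7] [665.1  86.6  49.8]
stop 92 [625.1  51.5  47.9] [620.8  46.3  44.9] [630.3  55.7  49.8]
(array([556. ,  54.4, 114.6,  71.6]), np.float64(1.57)) 199.9946154311994
```

Call:
{"api": "servo_tool", "payload": {
  "commands": [
    [[20, 20, 0], -0.011, 50],
    [[30, 30, 20], 0, 50],
    [[20, 13, 30], 0, 50],
    [[0, 0, 30], 0, 50],
    [[0, 0, 25], 0, 50],
    [[0, 0, 15], 0, 50],
    [[0, 0, 10], 0, 50],
    [[0, 0, 7], 0, 50],
    [[0, 0, 0], 0, 50],
    [[0, 0, 0], 0, 50]
  ]
}}

```text
time_s: 8.32
eef_pos: [0.6201, 0.123, 0.0577]
eef_rot: [0.0, 0.707, 0.708, 0.0]
wrist_force: [0.4, -0.1, -1.1]
opening: 0.681
grasp_force: 66.1
```

```bash
python3 - <<'E'
from h import *
go(619.5,122,56.5,0)
print(ctrl.get_obs()["wrist_force"].round(1))
E
```

```text
pos [620.1 123.   57.7] psi 0.0011 q6 0.01 | turn 0.0011 alt -3.14 shift before turn [-1.  -0.6  1.2] after turn [-1.  -0.6  1.2] q1end 0.19
[ 0.4 -0.1 -1.1]
```

Call:
{"api": "servo_tool", "payload": {
  "commands": [
    [[0, 0, 1.5], 0, 50],
    [[0, 0, 0], 0, 75],
    [[0, 0, 0], 0, 75],
    [[0, 0, 0], 0, 75],
    [[0, 0, -15], 0, 75],
    [[0, 0, -35], 0, 75],
    [[0, 0, -50], 0, 75],
    [[15, -15, -40], -0.1, 75],
    [[30, -30, 0], 0, 75],
    [[40, -30, 0], 0, 75],
    [[40, -30, 0], 0, 75],
    [[45, -30, 0], 0, 75],
    [[45, -30, 0], 0, 75],
    [[45, -30, 0], 0, 75],
    [[40, 0, 0], 0, 75],
    [[0, 0, 0], -0.17, 75],
    [[0, 0, 0], -0.17, 75],
    [[0, 0, 0], -0.17, 75],
    [[0, 0, 0], -0.17, 75],
    [[0, 0, 0], -0.17, 75]
  ]
}}

```text
time_s: 10.82
eef_pos: [0.3969, 0.4035, 0.1966]
eef_rot: [0.0, 0.302, 0.953, 0.001]
wrist_force: [0.1, 0.4, 0.3]
opening: 0.876
grasp_force: 0.0
```

Call:
{"api": "servo_tool", "payload": {
  "commands": [
    [[0, 0, 0], -0.17, 75],
    [[0, 0, 0], -0.17, 75],
    [[0, 0, 0], -0.17, 75],
    [[0, 0, 0], -0.11, 75],
    [[0, 0, 0], 0, 60],
    [[0, 0, 0], 0, 60]
  ]
}}

```text
time_s: 11.58
eef_pos: [0.3968, 0.4034, 0.196]
eef_rot: [0.0, 0.001, 1.0, 0.0]
wrist_force: [-0.3, 0.9, -0.5]
opening: 0.704
grasp_force: 0.0
```

```bash
python3 - <<'E'
import pickle;from h import *
for n in("wrist","top"):
    c=ctrl.camera(n);pickle.dump(c,open(f"pics/{n}3.pkl","wb"));cv2.imwrite(f"pics/{n}3.png",c["color"][:,:,::-1])
P=box(c,255,340,150,215,.044,.056);print(len(P),rect(P))
go(500,470,100,1.5708)
E
```

```text
241 (array([619.1, 124. , 119.6,  60.2]), np.float64(1.571))
pos [396.7 403.3 195.6] psi 1.5696 q6 -0.99 | turn -0.0012 alt 3.14 shift before turn [-103.2   66.8   95.6] after turn [-103.3   66.7   95.6] q1end 0.75
```

View pics/wrist3.png

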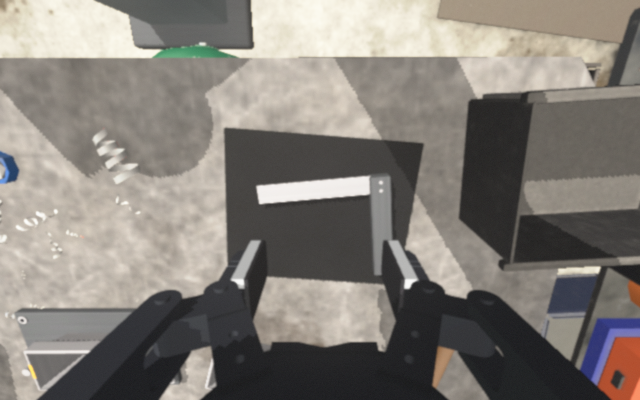

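Wrist view: the stock is vertical at u 371–391, v 175–275, and the blade is at (257–371, 178–203). The black crate to the right (u>460) is well clear.

```bash
python3 - <<'E'
import pickle;from h import *
c=pickle.load(open("pics/wrist3.pkl","rb"));X=xyz(c)*1000;g=c["color"].astype(int)
P=box(c,366,394,172,276,.0165,.026);print("stock",len(P),rect(P),np.median(P[:,2]))
P=box(c,250,368,172,208,.0085,.02);print("blade",len(P),rect(P),np.median(P[:,2]))
m=(g.max(2)<45).astype(np.uint8);m[:,:215]=0;m[:,440:]=0;m[:120]=0;m[290:]=0
n,l,st,_=cv2.connectedComponentsWithStats(m);mm=l==1+st[1:,4].argmax();Q=X[mm];Q=Q[(Q[:,2]>1)&(Q[:,2]<7)];print("mat",len(Q),rect(Q/1000))
c=pickle.load(open("pics/top3.pkl","rb"));
P=box(c,160,183,222,275,.014,.026);print("stock top",len(P),rect(P),P[:,2].max())
X=xyz(c)*1000;g=c["color"].astype(int);m=np.zeros((400,640),bool);m[215:292,150:245]=1
Q=X[m&(g.max(2)<40)&(X[...,2]<8)];print("mat top",rect(Q/1000))
E
```

```text
stock 1635 (array([453.7, 466.3, 117.8,  22.2]), np.float64(0.089)) 0.01987443969168404
blade 2034 (array([411.7, 390.9, 118.7,  20.5]), np.float64(-1.479)) 0.013569243096694949
mat 0 (array([0., 0., 0., 0.]), np.float64(0.0))
stock top 138 (array([479. , 469.8,  66.8,  21.8]), np.float64(0.088)) 0.025757467450836513
mat top (array([443.9, 400.4, 212. , 174. ]), np.float64(1.493))
```

Call:
{"api": "servo_tool", "payload": {
  "commands": [
    [[0, 0, 0], -0.09, 50],
    [[-40, 20, 10], 0, 50],
    [[-40, 20, 20], 0, 50],
    [[-28.4, 17.7, 40], 0, 50],
    [[0, 0, 40], 0, 50],
    [[0, 0, 30], 0, 50],
    [[0, 0, 17], 0, 50],
    [[0, 0, 0], 0, 50],
    [[0, 0, 0], 0, 50]
  ]
}}

```text
time_s: 12.8
eef_pos: [0.5004, 0.4712, 0.0401]
eef_rot: [0.001, -0.045, 0.999, 0.001]
wrist_force: [0.7, 0.1, 0.8]
opening: 0.586
grasp_force: 0.0
```

```bash
python3 - <<'E'
from h import *
go(499.5,470.4,28.5,1.66)
print(ctrl.get_obs()["wrist_force"].round(1))
E
```

```text
pos [500.4 471.2  40.1] psi 1.6608 q6 -1.08 | turn 0.0008 alt -3.141 shift before turn [ 1.  -0.7 11.6] after turn [ 1.  -0.7 11.6] q1end 0.76
[0.7 0.1 0.8]
```

Call:
{"api": "servo_tool", "payload": {
  "commands": [
    [[1, -0.7, 6], 0, 40],
    [[0, 0, 5.5], 0, 40],
    [[0, 0, 0], 0, 40],
    [[0, 0, 0], 0, 15],
    [[0, 0, 0], 0, 15],
    [[0, 0, 0], 0, 15],
    [[0, 0, 0], 0, 15],
    [[0, 0, 0], 0, 15]
  ]
}}

```text
time_s: 13.8
eef_pos: [0.4988, 0.47, 0.0272]
eef_rot: [0.0, -0.045, 0.999, 0.0]
wrist_force: [0.2, 1.0, 1.8]
opening: 0.241
grasp_force: 61.2
```

Call:
{"api": "servo_tool", "payload": {
  "commands": [
    [[0, 0, -10], 0, 15],
    [[0, 0, -30], 0, 15],
    [[0, 0, -40], 0, 15],
    [[0, 0, -40], 0, 15],
    [[-8, -15, -20], 0, 15],
    [[-20, -40, 0], 0, 15],
    [[-20, -40, 0], 0, 15],
    [[-20, -40, 0], 0, 15],
    [[-20, -40, 0], 0.045, 15],
    [[-20, -40, 0], 0.045, 15],
    [[-16, -30, 0], 0, 15],
    [[-6, -17, 0], 0, 15],
    [[0, 0, 0], 0, 15],
    [[0, 0, 0], 0, 15]
  ]
}}

```text
time_s: 15.55
eef_pos: [0.6449, 0.2183, 0.1665]
eef_rot: [-0.0, -0.0, 1.0, 0.0]
wrist_force: [-0.0, 0.8, -2.2]
opening: 0.24
grasp_force: 60.7
```

```bash
python3 - <<'E'
import pickle;from h import *
c=ctrl.camera("wrist");pickle.dump(c,open("pics/w4.pkl","wb"));cv2.imwrite("pics/w4.png",c["color"][:,:,::-1])
go(659,210,58.5,np.pi/2)
E
```

```text
pos [644.9 218.6 166.6] psi 1.5724 q6 -1.42 | turn 0.0016 alt -3.14 shift before turn [-14.1  -8.7 108.1] after turn [-14.1  -8.6 108.1] q1end 0.31
```

View pics/w4.png

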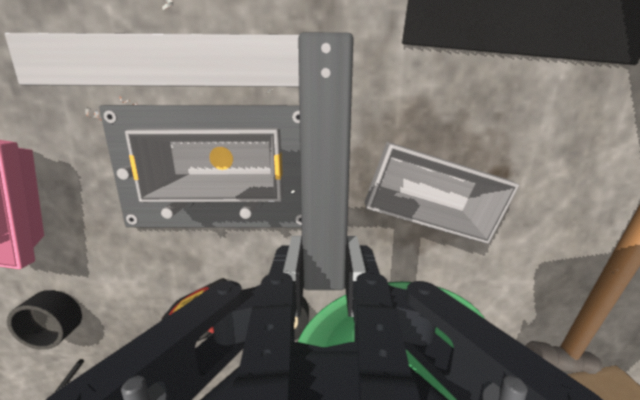

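The square is held level to the eye, with stock at u 300–352 and blade at (8–300, 33–85). The first tray sits at (127–282, 130–203) beside the stops.

```bash
python3 - <<'E'
import pickle;from h import *
c=pickle.load(open("pics/w4.pkl","rb"));
B=box(c,10,296,36,82,.12,.2)*1000;S=box(c,303,350,36,240,.12,.2)*1000
for n,P in(("blade",B),("stock",S)):
    A=np.c_[P[:,:2]-P[:,:2].mean(0),np.ones(len(P))];k=np.linalg.lstsq(A,P[:,2],rcond=None)[0]
    print(n,"slope x,y",k[:2].round(4),"z",k[2].round(1),rect(P/1000),P[:,:2].max(0).round(1),P[:,:2].min(0).round(1))
P=box(c,120,290,125,210,.044,.056);print("tray",rect(P))
E
```

```text
blade slope x,y [0.0043 0.0007] z 152.7 (array([550.7, 146.6, 120. ,  17.6]), np.float64(-1.569)) [559.6 206.6] [541.9  86.6]
stock slope x,y [ 0.0003 -0.0121] z 159.2 (array([588.6, 219.7,  91.4,  23. ]), np.float64(0.008)) [634.2 231.6] [542.9 208.5]
tray (array([619.4, 115.2, 133.9,  59.7]), np.float64(-1.566))
```

Call:
{"api": "servo_tool", "payload": {
  "commands": [
    [[-7, -4, 15], 0.002, 15],
    [[-7, -4.5, 35], 0, 15],
    [[0, 0, 30], 0, 15],
    [[0, 0, 18], 0, 15],
    [[0, 0, 9], 0, 15],
    [[0, 0, 0], 0, 15],
    [[0, 0, 0], 0, 15],
    [[-5, -5, 0], 0, 15],
    [[-5, -5, 0], 0, 15],
    [[-3, -3, 0], 0, 15],
    [[-2, -2, 0], 0, 15],
    [[-2, -2, 0], 0, 15],
    [[0, 0, 0], 0, 15]
  ]
}}

```text
time_s: 17.23
eef_pos: [0.6767, 0.1916, 0.0597]
eef_rot: [-0.0, 0.001, 1.0, -0.0]
wrist_force: [-1.2, -1.8, -3.4]
opening: 0.239
grasp_force: 60.7
```

```bash
python3 - <<'E'
from h import *
go(679.5,187.5,59,np.pi/2)
print(ctrl.get_obs()["wrist_force"].round(1))
E
```

```text
pos [676.7 191.6  59.7] psi 1.5689 q6 -1.46 | turn -0.0019 alt 3.14 shift before turn [-2.8 -4.   0.7] after turn [-2.8 -4.1  0.7] q1end 0.27
[-1.2 -1.8 -3.4]
```

Sliding home; now press in small steps.

Call:
{"api": "servo_tool", "payload": {
  "commands": [
    [[-1, -1, 0], -0.002, 15],
    [[-1, -1, 0], 0, 15],
    [[-0.5, -1, 0], 0, 15],
    [[0, -1, 0], 0, 15],
    [[0, 0, 0], 0, 15]
  ]
}}

```text
time_s: 17.85
eef_pos: [0.6794, 0.1876, 0.0599]
eef_rot: [0.0, -0.0, 1.0, -0.0]
wrist_force: [0.1, 0.3, -3.3]
opening: 0.24
grasp_force: 60.7
```

Call:
{"api": "servo_tool", "payload": {
  "commands": [
    [[-0.5, -0.5, 0], 0, 15],
    [[-0.5, 0, 0], 0, 15],
    [[0, 0, 0], 0, 15]
  ]
}}

```text
time_s: 18.23
eef_pos: [0.6799, 0.1872, 0.0598]
eef_rot: [-0.0, -0.0, 1.0, -0.0]
wrist_force: [-1.5, 0.9, -1.6]
opening: 0.238
grasp_force: 60.8
```

Call:
{"api": "servo_tool", "payload": {
  "commands": [
    [[-0.5, -0.5, 0], 0, 15],
    [[0, 0, 0], 0, 15],
    [[-0.5, -0.5, 0], 0, 15],
    [[0, 0, 0], 0, 15],
    [[0, 0, 0], 0, 15]
  ]
}}

```text
time_s: 18.85
eef_pos: [0.6802, 0.187, 0.0596]
eef_rot: [-0.001, -0.0, 1.0, 0.0]
wrist_force: [-5.5, 2.5, -0.1]
opening: 0.239
grasp_force: 61.1
```

Call:
{"api": "servo_tool", "payload": {
  "commands": [
    [[-0.5, -0.5, 0], 0, 15],
    [[0, 0, 0], 0, 15],
    [[0, 0, 0], 0, 15]
  ]
}}

```text
time_s: 19.23
eef_pos: [0.6803, 0.1869, 0.0595]
eef_rot: [-0.001, -0.0, 1.0, 0.001]
wrist_force: [-6.4, 4.7, 0.4]
opening: 0.238
grasp_force: 61.2
```

Call:
{"api": "servo_tool", "payload": {
  "commands": [
    [[-0.5, -0.5, 0], 0, 15],
    [[0, 0, 0], 0, 15],
    [[0, 0, 0], 0, 15]
  ]
}}

```text
time_s: 19.6
eef_pos: [0.6804, 0.1868, 0.0595]
eef_rot: [-0.002, -0.0, 1.0, 0.001]
wrist_force: [-8.3, 5.2, 2.1]
opening: 0.239
grasp_force: 61.4
```

Call:
{"api": "servo_tool", "payload": {
  "commands": [
    [[-0.5, -1, 0], 0, 15],
    [[0, -0.5, 0], 0, 15],
    [[0, 0, 0], 0, 15],
    [[0, 0, 0], 0, 15],
    [[0, 0, 0], 0, 15],
    [[0, 0, 0], 0, 15],
    [[0, 0, 0], 0, 15],
    [[0, 0, 0], 0, 15],
    [[0, 0, 0], 0, 15],
    [[0, 0, 0], 0, 15]
  ]
}}

```text
time_s: 20.85
eef_pos: [0.6805, 0.1864, 0.0594]
eef_rot: [-0.002, -0.0, 1.0, 0.002]
wrist_force: [-8.7, 7.8, 1.7]
opening: 0.238
grasp_force: 61.4
```

```bash
python3 - <<'E'
import pickle;from h import *
c=ctrl.camera("wrist");pickle.dump(c,open("pics/w5.pkl","wb"));cv2.imwrite("pics/w5.png",c["color"][:,:,::-1])
go(679.5,187.5,59,np.pi/2)
o=ctrl.get_obs();print(o["wrist_force"].round(1),o["torque"].round(2))
E
```

```text
pos [680.5 186.4  59.4] psi 1.571 q6 -1.47 | turn 0.0002 alt -3.141 shift before turn [1.  1.1 0.4] after turn [1.  1.1 0.4] q1end 0.27
[-9.2  9.4  1.8] [ 1.39  1.45 -0.52]
```

View pics/w5.png

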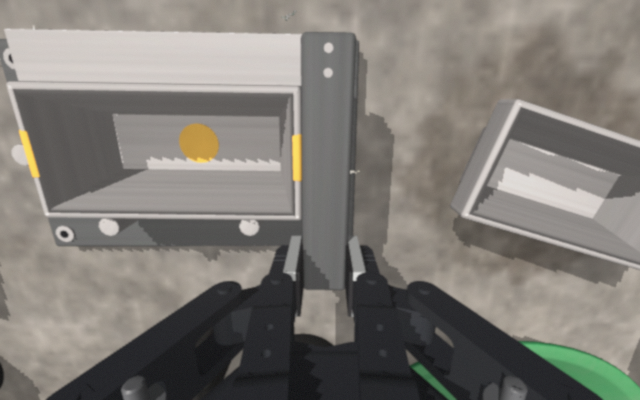

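The tray is home against the stops and the square sits on the front left corner at about (300,88). I'll check the angle between the two numerically.

```bash
python3 - <<'E'
import pickle;from h import *
c=pickle.load(open("pics/w5.pkl","rb"));X=xyz(c)*1000;z=X[...,2]
def fl(q,n,ax):
    q=np.array(q,np.float32);vx,vy,x,y=cv2.fitLine(q,cv2.DIST_HUBER,0,.01,.01).ravel()
    a=np.arctan2(vx,vy) if ax=="y" else np.arctan2(vy,vx);print(n,round(float(np.arctan(np.tan(a))),4),x.round(1),y.round(1))
cols=range(30,290,2)
E=[X[np.where((z[:,u]>35)&(z[:,u]<60))[0].min(),u,:2] for u in cols];fl(E,"blade outer (x per y)","y")
R=[]
for u in cols:   # blade->tray rim step: blade top z45.5, rim z52
    v=np.where(z[60:110,u]>49)[0];
    if len(v):R.append(X[60+v[0],u,:2])
fl(R,"rim front","y")
K=[]
for u in range(60,290,2):
    v=np.where((z[195:225,u]>49)&(z[195:225,u]<56))[0]
    if len(v):K.append(X[195+v[-1],u,:2])
fl(K,"rim back","y")
for n,b in(("blade",(20,290,35,78,.035,.06)),("stock",(306,352,40,230,.045,.06))):
    P=box(c,*b)*1000;A=np.c_[P[:,:2]-P[:,:2].mean(0),np.ones(len(P))];k=np.linalg.lstsq(A,P[:,2],rcond=None)[0];print(n,k.round(4))
P=box(c,304,356,36,230,.042,.06);print("stock",rect(P))
E
```

```text
blade outer (x per y) 0.0144 576.3 119.9
rim front 0.0159 596.3 111.7
rim back 0.0119 655.3 117.1
blade [-4.50000e-03  7.00000e-04  4.63222e+01]
stock [-7.10000e-03 -1.03000e-02  5.26436e+01]
stock (array([619.8, 188.3,  82.6,  20.7]), np.float64(-0.019))
```

Call:
{"api": "servo_tool", "payload": {
  "commands": [
    [[3, 4, 0], 0, 15],
    [[6, 7, 0], 0, 15],
    [[8, 8, 0], 0, 15],
    [[0, 0, -20], 0, 15],
    [[0, 0, -45], 0, 15],
    [[0, 0, -45], 0, 15],
    [[20, 30, 0], 0, 15],
    [[25, 38, 0], 0, 15],
    [[25, 38, 0], 0, 15],
    [[25, 38, 0], 0, 15],
    [[25, 38, 0], 0, 15],
    [[25, 38, 0], 0, 15],
    [[20, 30, 0], 0, 15],
    [[10, 9, 10], 0, 15],
    [[0, 0, 30], 0, 15],
    [[0, 0, 30], 0, 15],
    [[0, 0, 20], 0, 15],
    [[0, 0, 20], 0, 15],
    [[0, 0, 10], 0, 15],
    [[0, 0, 0], 0, 15]
  ]
}}

```text
time_s: 23.4
eef_pos: [0.4905, 0.4614, 0.0492]
eef_rot: [-0.0, -0.0, 1.0, -0.0]
wrist_force: [0.4, -1.0, -3.3]
opening: 0.238
grasp_force: 60.6
```

```bash
python3 - <<'E'
from h import *
go(491,460.5,27.8,1.571)
print(ctrl.get_obs()["wrist_force"].round(1))
E
```

```text
pos [490.5 461.4  49.2] psi 1.5708 q6 -0.99 | turn -0.0002 alt 3.141 shift before turn [-0.5 -0.9 21.4] after turn [-0.5 -0.9 21.4] q1end 0.75
[ 0.4 -1.  -3.3]
```

Call:
{"api": "servo_tool", "payload": {
  "commands": [
    [[0, 0, 10], 0, 15],
    [[0, 0, 7], 0, 15],
    [[0, 0, 4.5], 0, 15],
    [[0, 0, 0], 0, 15],
    [[0, 0, 0], 0, 40],
    [[0, 0, 0], 0, 40],
    [[0, 0, -15], 0, 45],
    [[0, 0, -35], 0, 85],
    [[0, 0, -50], 0, 85],
    [[-10, -25, -50], 0, 85],
    [[-17, -50, -10], 0, 85],
    [[-17, -50, 0], 0.1, 85],
    [[-24, -48, 0], 0.1, 85],
    [[-30, -45, 0], 0.1, 85],
    [[-30, -40, 0], 0.1, 85],
    [[-30, -35, 0], 0.17, 85],
    [[-10, -20, 0], 0.17, 85],
    [[0, 0, 0], 0.17, 85],
    [[0, 0, 0], 0.17, 85],
    [[0, 0, 0], 0.17, 85]
  ]
}}

```text
time_s: 25.9
eef_pos: [0.6031, 0.1231, 0.19]
eef_rot: [0.001, 0.587, 0.809, 0.001]
wrist_force: [0.8, -1.0, -0.3]
opening: 0.998
grasp_force: 0.0
```

Call:
{"api": "servo_tool", "payload": {
  "commands": [
    [[0, 0, 0], 0.17, 85],
    [[0, 0, 0], 0.15, 85],
    [[0, 0, 0], 0, 85]
  ]
}}

```text
time_s: 26.28
eef_pos: [0.603, 0.1234, 0.1897]
eef_rot: [0.001, 0.706, 0.708, 0.001]
wrist_force: [-1.1, 0.0, 0.2]
opening: 0.989
grasp_force: 0.0
```

```bash
python3 - <<'E'
import pickle;from h import *
go(625.5,116.5,56,0)
c=ctrl.camera("wrist");pickle.dump(c,open("pics/w6.pkl","wb"));cv2.imwrite("pics/w6.png",c["color"][:,:,::-1])
t=ctrl.camera("top");pickle.dump(t,open("pics/t6.pkl","wb"));cv2.imwrite("pics/t6.png",t["color"][:,:,::-1])
P=box(t,162,180,222,275,.0165,.026);print("stock top",len(P),rect(P))
E
```

```text
pos [603.  123.4 189.7] psi 0.0024 q6 0.01 | turn 0.0024 alt -3.139 shift before turn [ -6.9  22.5 133.7] after turn [ -6.9  22.5 133.7] q1end 0.18
stock top 264 (array([445.6, 459.9, 115.8,  31.9]), np.float64(0.012))
```

View pics/w6.png

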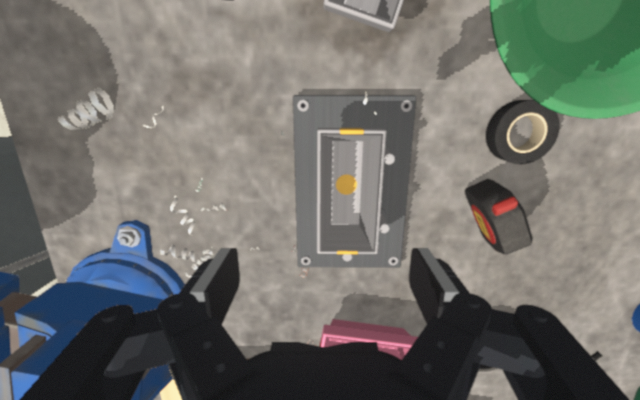

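The tray is seated against all three stops, at (318–385, 130–254), and the square is back on its mat.

```bash
python3 - <<'E'
import pickle;from h import *
c=pickle.load(open("pics/w6.pkl","rb"));t=pickle.load(open("pics/t6.pkl","rb"))
for cc,b in((c,(312,384,124,258)),(t,(255,320,165,212))):
    P=box(cc,*b,.049,.056);print(len(P),rect(P))
P=box(t,360,440,220,280,.016,.027);print("board",rect(P))
P=box(c,250,430,85,275,.049,.053,False);
E
```

```text
2312 (array([625.5, 116.3, 120.3,  60.1]), np.float64(1.564))
49 (array([626.1,  67.3,  58.9,  17.9]), np.float64(0.012))
board (array([ 456.6, -207.7,  181.5,  128.1]), np.float64(-1.563))
```

Call:
{"api": "servo_tool", "payload": {
  "commands": [
    [[-4, 12, 10], 0.009, 85],
    [[-3, 10.5, 30], 0, 85],
    [[0, 0, 40], 0, 85],
    [[0, 0, 30], 0, 85],
    [[0, 0, 15], 0, 85],
    [[0, 0, 8.5], 0, 85],
    [[0, 0, 0], 0, 85],
    [[0, 0, 0], 0, 50],
    [[0, 0, 0], 0, 50],
    [[0, 0, 0], 0, 50],
    [[0, 0, 0], 0, 50],
    [[0, 0, 0], 0, 50]
  ]
}}

```text
time_s: 27.88
eef_pos: [0.6263, 0.1163, 0.0567]
eef_rot: [0.001, 0.71, 0.704, 0.001]
wrist_force: [-1.7, -0.9, 6.3]
opening: 0.685
grasp_force: 67.0
```

Call:
{"api": "servo_tool", "payload": {
  "commands": [
    [[2, -2, -10], 0, 50],
    [[0, 0, -40], 0, 50],
    [[0, 0, -50], 0, 50],
    [[-20, 0, -40], 0, 50],
    [[-40, 0, -20], 0, 50],
    [[-45, 0, 0], 0, 50],
    [[-45, 0, 0], 0, 50],
    [[-45, 0, 0], 0, 50],
    [[-45, 0, 0], 0, 50],
    [[-43, 0, 0], 0, 50],
    [[-30, -20, 0], 0, 50],
    [[-13, -40, 0], 0, 50],
    [[0, -45, 0], 0, 50],
    [[0, -40, 0], 0, 50],
    [[0, -23, 0], 0, 50],
    [[0, 0, 30], 0, 50],
    [[0, 0, 40], 0, 50],
    [[0, 0, 30], 0, 50],
    [[0, 0, 15], 0, 50],
    [[0, 0, 0], 0, 50]
  ]
}}

```text
time_s: 30.38
eef_pos: [0.4522, -0.2059, 0.0994]
eef_rot: [-0.001, 0.71, 0.704, -0.0]
wrist_force: [-0.3, -0.1, -1.4]
opening: 0.68
grasp_force: 66.1
```

```bash
python3 - <<'E'
from h import *
go(456.6,-207.7,68,.008)
print(ctrl.get_obs()["wrist_force"].round(1))
E
```

```text
pos [ 452.2 -205.9   99.4] psi -0.0079 q6 -0.66 | turn -0.0159 alt 3.126 shift before turn [-1.7  4.5 31.4] after turn [-1.8  4.4 31.4] q1end -0.43
[-0.3 -0.1 -1.4]
```

Call:
{"api": "servo_tool", "payload": {
  "commands": [
    [[-2, 4, 15], -0.016, 50],
    [[0, 0, 10], 0, 50],
    [[0, 0, 6], 0, 50],
    [[0, 0, 0], 0, 50],
    [[0, 0, 0], 0, 80],
    [[0, 0, 0], 0, 80],
    [[0, 0, 0], 0, 80],
    [[0, 0, -20], 0, 80],
    [[0, 0, -40], 0, 80],
    [[0, 0, -50], 0, 80],
    [[0, 20, -50], 0, 80],
    [[0, 45, -20], 0, 80],
    [[0, 45, 0], 0, 80],
    [[20, 40, 0], 0, 80],
    [[45, 20, 0], 0, 80],
    [[45, 0, 0], 0, 80],
    [[45, 0, 0], 0, 80],
    [[45, 0, 0], 0, 80],
    [[45, 0, 0], 0, 80],
    [[45, 0, 0], 0, 80]
  ]
}}

```text
time_s: 32.88
eef_pos: [0.6241, 0.0844, 0.2488]
eef_rot: [0.0, 0.704, 0.71, 0.0]
wrist_force: [0.2, 0.6, -0.1]
opening: 0.939
grasp_force: 0.0
```

Call:
{"api": "servo_tool", "payload": {
  "commands": [
    [[45, 0, 0], 0, 80],
    [[45, 0, 0], 0, 80],
    [[45, 0, 0], 0, 80],
    [[45, 0, 0], 0, 80],
    [[35, 0, 0], 0.15, 80],
    [[15, 0, 0], 0.15, 80],
    [[0, 0, 30], 0, 85],
    [[0, 0, 0], 0, 85],
    [[0, 0, 0], 0, 85]
  ]
}}

```text
time_s: 34.0
eef_pos: [0.6249, 0.3126, 0.2194]
eef_rot: [0.0, 0.803, 0.597, 0.0]
wrist_force: [0.3, 0.2, 0.7]
opening: 0.998
grasp_force: 0.0
```

```bash
python3 - <<'E'
import pickle;from h import *
go(648,324,46,-.295)
c=ctrl.camera("wrist");pickle.dump(c,open("pics/w7.pkl","wb"));cv2.imwrite("pics/w7.png",c["color"][:,:,::-1])
t=ctrl.camera("top");pickle.dump(t,open("pics/t7.pkl","wb"));cv2.imwrite("pics/t7.png",t["color"][:,:,::-1])
for n,b in dict(first=(360,440,220,280,.058,.07),last=(438,492,225,262,.03,.05),a=(192,250,160,205,.03,.05)).items():
    P=box(t,*b);print(n,len(P),rect(P))
E
```

```text
pos [624.9 312.6 219.4] psi -0.2922 q6 0.59 | turn 0.0028 alt -3.139 shift before turn [ 17.6  18.9 173.4] after turn [ 17.7  18.8 173.4] q1end 0.46
first 147 (array([ 456.4, -191.1,   91.8,   58.4]), np.float64(-1.567))
last 335 (array([ 479. , -397.5,  122.2,   59.7]), np.float64(-1.318))
a 146 (array([640.1, 297.4,  66.5,  60.9]), np.float64(1.294))
```

View pics/w7.png

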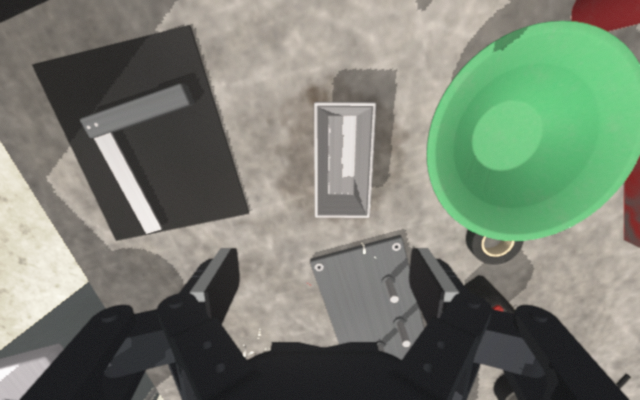

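Tray_a is at (315–376, 103–218). The bowl's rim at u≈428 leaves about 25 mm for the right finger.

```bash
python3 - <<'E'
import pickle;from h import *
c=pickle.load(open("pics/w7.pkl","rb"))
P=box(c,308,382,96,225,.03,.05);X,a=rect(P);print(len(P),X,a)
go(X[0],X[1],46.5,a-np.pi/2)
P=box(c,420,470,80,220,.02,.2,False)*1000;print("bowl near",P[P[:,0].argsort()[:5]].round(0).tolist())
E
```

```text
2775 [647.3 321.1 119.7  59.7] 1.271
pos [625.4 312.6 220.4] psi -0.2924 q6 0.59 | turn 0.0074 alt -3.134 shift before turn [ 14.4  18.6 173.9] after turn [ 14.6  18.4 173.9] q1end 0.46
bowl near [[725.0, 287.0, 56.0], [725.0, 283.0, 57.0], [725.0, 289.0, 54.0], [725.0, 288.0, 53.0], [725.0, 293.0, 53.0]]
```

Call:
{"api": "servo_tool", "payload": {
  "commands": [
    [[8, 9, 10], 0.007, 80],
    [[7.5, 9.5, 40], 0, 80],
    [[0, 0, 50], 0, 80],
    [[0, 0, 40], 0, 80],
    [[0, 0, 20], 0, 80],
    [[0, 0, 10], 0, 80],
    [[0, 0, 4], 0, 80],
    [[0, 0, 0], 0, 80],
    [[0, 0, 0], 0, 50],
    [[0, 0, 0], 0, 50],
    [[0, 0, 0], 0, 50],
    [[0, 0, 0], 0, 50],
    [[0, 0, -15], 0, 50],
    [[0, 0, -40], 0, 50],
    [[0, 0, -50], 0, 50],
    [[0, 0, -50], 0, 50],
    [[0, 0, -40], 0, 50],
    [[0, 0, 0], 0, 50]
  ]
}}

```text
time_s: 36.35
eef_pos: [0.6488, 0.3229, 0.2458]
eef_rot: [0.001, 0.805, 0.594, 0.004]
wrist_force: [-0.4, -0.3, -1.2]
opening: 0.684
grasp_force: 66.1
```

```bash
python3 - <<'E'
from h import *
go(600,-200,241,.004)
E
```

```text
pos [648.8 322.9 245.8] psi -0.2989 q6 0.6 | turn -0.3029 alt 2.839 shift before turn [-514.1  107.3    4.8] after turn [-522.7  -50.9    4.8] q1end -0.32
```

Call:
{"api": "servo_tool", "payload": {
  "commands": [
    [[0, 0, 0], -0.15, 50],
    [[0, 0, 0], -0.153, 50],
    [[-25, 0, 0], 0, 50],
    [[-50, 0, 0], 0, 50],
    [[-50, 0, 0], 0, 50],
    [[-50, -10, 0], 0, 50],
    [[-50, -20, 0], 0, 50],
    [[-50, -21, 0], 0, 50],
    [[-50, 0, 0], 0, 50],
    [[-50, 0, 0], 0, 50],
    [[-50, 0, 0], 0, 50],
    [[-50, 0, 0], 0, 50],
    [[-40, 0, 0], 0, 50],
    [[-30, 0, 0], 0, 50],
    [[-30, 0, 0], 0, 50],
    [[-25, -30, 0], 0, 50],
    [[0, -40, 0], 0, 50],
    [[0, -20, 0], 0, 50],
    [[0, 0, 0], 0, 50]
  ]
}}

```text
time_s: 38.72
eef_pos: [0.5061, -0.2787, 0.2389]
eef_rot: [-0.001, 0.707, 0.707, -0.0]
wrist_force: [0.9, -0.2, -1.6]
opening: 0.681
grasp_force: 66.1
```

```bash
python3 - <<'E'
import pickle;from h import *
go(456.6,-207.7,120,.008)
c=ctrl.camera("wrist");pickle.dump(c,open("pics/w8.pkl","wb"));cv2.imwrite("pics/w8.png",c["color"][:,:,::-1])
P=box(c,0,640,0,400,.058,.072);print(len(P),rect(P))
t=pickle.load(open("pics/t7.pkl","rb"));cv2.imwrite("pics/t7c.png",cv2.resize(t["color"][200:300,340:500,::-1],None,fx=4,fy=4))
E
```

```text
pos [ 506.1 -278.7  238.9] psi 0.0002 q6 -0.71 | turn -0.0078 alt 3.134 shift before turn [ 71.  -49.5 118.9] after turn [ 71.4 -48.9 118.9] q1end -0.43
2227 (array([ 455.6, -208.4,  119.7,   60.1]), np.float64(-1.562))
```

View pics/w8.png

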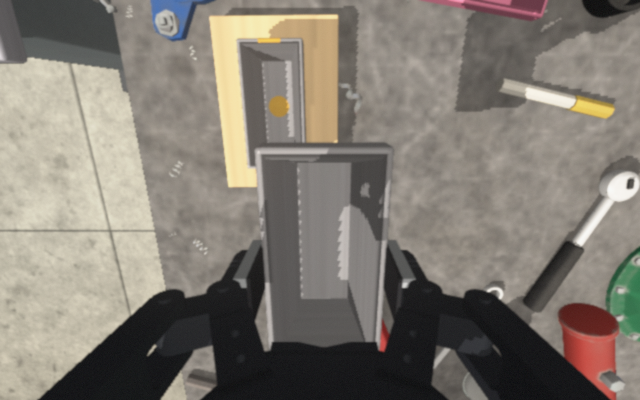

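Wrist view: the first tray sits on the board at (238–303, 38–165), partly behind the held tray, and is ready to be nested.

Call:
{"api": "servo_tool", "payload": {
  "commands": [
    [[20, -10, 0], -0.009, 50],
    [[30, -25, 0], 0, 50],
    [[20.8, -14.5, 20], 0, 50],
    [[0, 0, 40], 0, 50],
    [[0, 0, 40], 0, 50],
    [[0, 0, 15], 0, 50],
    [[0, 0, 0], 0, 50],
    [[0, 0, 0], 0, 50]
  ]
}}

```text
time_s: 39.78
eef_pos: [0.4592, -0.2089, 0.1263]
eef_rot: [0.001, 0.703, 0.712, 0.0]
wrist_force: [-0.2, 0.0, -1.2]
opening: 0.683
grasp_force: 66.0
```

```bash
python3 - <<'E'
from h import *
go(455.8,-208.3,85,.009)
print(ctrl.get_obs()["wrist_force"].round(1))
E
```

```text
pos [ 459.2 -208.9  126.3] psi 0.013 q6 -0.68 | turn 0.004 alt -3.138 shift before turn [ 0.6 -3.4 41.3] after turn [ 0.6 -3.4 41.3] q1end -0.43
[-0.2  0.  -1.2]
```

Call:
{"api": "servo_tool", "payload": {
  "commands": [
    [[0.6, -3.4, 10], 0.004, 50],
    [[0, 0, 10], 0, 50],
    [[0, 0, 8], 0, 50],
    [[0, 0, 6], 0, 50],
    [[0, 0, 4], 0, 50],
    [[0, 0, 2], 0, 50],
    [[0, 0, 0], 0, 50]
  ]
}}

```text
time_s: 40.65
eef_pos: [0.4548, -0.2077, 0.085]
eef_rot: [0.0, 0.704, 0.71, -0.0]
wrist_force: [0.3, -0.1, -2.1]
opening: 0.687
grasp_force: 66.1
```

Call:
{"api": "servo_tool", "payload": {
  "commands": [
    [[0, 0, 1], 0, 50],
    [[0, 0, 0], 0, 50],
    [[0, 0, 0], 0, 80],
    [[0, 0, 0], 0, 80],
    [[0, 0, 0], 0, 80],
    [[0, 0, -15], 0, 80],
    [[0, 0, -40], 0, 80],
    [[0, 0, -50], 0, 80],
    [[-25, 10, -30], 0, 80],
    [[-45, 12, 0], 0, 80],
    [[-45, 0, 0], 0, 80],
    [[-45, 0, 0], 0, 85],
    [[-28, 0, 0], -0.12, 85],
    [[0, 0, 0], -0.12, 85],
    [[0, 0, 0], 0, 85],
    [[0, 0, 0], 0, 85]
  ]
}}

```text
time_s: 42.65
eef_pos: [0.4784, -0.395, 0.2194]
eef_rot: [0.0, 0.615, 0.789, -0.0]
wrist_force: [0.3, -0.5, 0.3]
opening: 0.992
grasp_force: 0.0
```

```bash
python3 - <<'E'
import pickle;from h import *
go(479,-397,46.5,.25)
c=ctrl.camera("wrist");pickle.dump(c,open("pics/w9.pkl","wb"));cv2.imwrite("pics/w9.png",c["color"][:,:,::-1])
t=ctrl.camera("top");pickle.dump(t,open("pics/t9.pkl","wb"))
for cc in(c,t):
    P=box(cc,0,640,0,400,.075,.084);print("stack",len(P),rect(P))
E
```

```text
pos [ 478.4 -395.   219.4] psi 0.2471 q6 -1.13 | turn -0.0029 alt 3.139 shift before turn [-2.000e+00  1.000e-01  1.729e+02] after turn [-2.000e+00  1.000e-01  1.729e+02] q1end -0.69
stack 1111 (array([ 454.3, -254.7,   60.2,   29.7]), np.float64(0.016))
stack 231 (array([ 455.1, -206.5,  120.8,   57.7]), np.float64(-1.563))
```

View pics/w9.png

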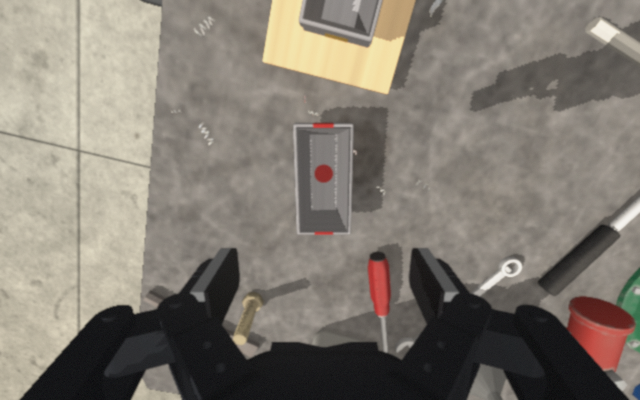

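Tray_a is nested (rim at 80 mm, level). The red-marked tray is upright at (294–353, 124–235).

```bash
python3 - <<'E'
import pickle;from h import *
c=pickle.load(open("pics/w9.pkl","rb"))
P=box(c,285,362,116,242,.03,.05);X,a=rect(P);print(len(P),X,a)
t=pickle.load(open("pics/t9.pkl","rb"));P=box(t,438,492,225,262,.03,.05);print(len(P),rect(P))
go(X[0],X[1],46.5,a+np.pi/2)
E
```

```text
2651 [ 478.  -400.6  120.2   60. ] -1.321
90 (array([ 492.4, -357.7,   72.8,   31.1]), np.float64(-0.846))
pos [ 478.5 -394.9  219.3] psi 0.2482 q6 -1.13 | turn -0.0016 alt 3.14 shift before turn [ -5.4  -1.9 172.8] after turn [ -5.4  -1.9 172.8] q1end -0.7
```

Call:
{"api": "servo_tool", "payload": {
  "commands": [
    [[-4, -1, 10], 0, 85],
    [[0, 0, 40], 0, 85],
    [[0, 0, 50], 0, 85],
    [[0, 0, 40], 0, 85],
    [[0, 0, 20], 0, 85],
    [[0, 0, 9], 0, 85],
    [[0, 0, 4], 0, 85],
    [[0, 0, 0], 0, 85],
    [[0, 0, 0], 0, 50],
    [[0, 0, 0], 0, 50],
    [[0, 0, 0], 0, 50],
    [[0, 0, 0], 0, 50],
    [[0, 0, -15], 0, 50],
    [[0, 0, -40], 0, 50],
    [[0, 0, -50], 0, 50],
    [[0, 0, -50], 0, 50],
    [[0, 0, 0], 0.125, 50],
    [[0, 0, 0], 0.125, 50],
    [[0, 0, 0], 0, 50]
  ]
}}

```text
time_s: 45.12
eef_pos: [0.4781, -0.3992, 0.2013]
eef_rot: [-0.0, 0.707, 0.707, -0.0]
wrist_force: [-0.8, 0.1, -1.6]
opening: 0.683
grasp_force: 65.3
```

Call:
{"api": "servo_tool", "payload": {
  "commands": [
    [[10, 30, 0], 0, 50],
    [[30, 45, 0], 0, 50],
    [[40, 40, 0], 0, 50],
    [[45, 26, 0], 0, 50],
    [[45, 0, 0], 0, 50],
    [[45, 0, 0], 0, 50],
    [[45, 0, 0], 0, 50],
    [[45, 0, 0], 0, 50],
    [[45, 0, 0], 0, 50],
    [[45, 0, 0], 0, 50],
    [[45, 0, 0], 0, 50],
    [[40, 0, 0], 0, 50],
    [[30, 0, 0], 0, 50],
    [[11, 0, 0], 0, 50],
    [[0, 0, 30], 0, 50],
    [[0, 0, 30], 0, 50],
    [[0, 0, 20], 0, 50],
    [[0, 0, 0], 0, 50],
    [[0, 0, 0], 0, 50]
  ]
}}

```text
time_s: 47.5
eef_pos: [0.6207, 0.1211, 0.122]
eef_rot: [0.001, 0.707, 0.707, 0.001]
wrist_force: [0.0, -0.4, -1.4]
opening: 0.687
grasp_force: 65.4
```

```bash
python3 - <<'E'
from h import *
go(619.5,122,57,0)
print(ctrl.get_obs()["wrist_force"].round(1))
E
```

```text
pos [620.7 121.1 122. ] psi -0.001 q6 0.01 | turn -0.001 alt 3.141 shift before turn [ 0.9 -1.2 65. ] after turn [ 0.9 -1.2 65. ] q1end 0.19
[ 0.  -0.4 -1.4]
```

Call:
{"api": "servo_tool", "payload": {
  "commands": [
    [[1, -1, 25], 0, 50],
    [[0, 0, 22], 0, 50],
    [[0, 0, 12], 0, 50],
    [[0, 0, 6], 0, 50],
    [[0, 0, 0.5], 0, 50],
    [[0, 0, 0], 0, 50],
    [[0, 0, 0], 0, 75],
    [[0, 0, 0], 0, 75],
    [[0, 0, 0], 0, 75],
    [[0, 0, -15], 0, 75],
    [[0, 0, -35], 0, 75],
    [[0, 0, -50], 0, 75],
    [[15, -15, -40], 0, 75],
    [[30, -30, 0], 0, 75],
    [[40, -30, 0], 0, 75],
    [[45, -30, 0], 0, 75],
    [[45, -30, 0], 0, 75],
    [[45, -30, 0], 0, 75],
    [[45, -30, 0], 0, 75],
    [[25, -10, 0], 0, 75]
  ]
}}

```text
time_s: 50.0
eef_pos: [0.4123, 0.4148, 0.1966]
eef_rot: [-0.0, 0.707, 0.708, 0.001]
wrist_force: [0.4, 0.9, 0.6]
opening: 0.876
grasp_force: 0.0
```

Call:
{"api": "servo_tool", "payload": {
  "commands": [
    [[0, 0, 0], -0.17, 75],
    [[0, 0, 0], -0.17, 75],
    [[0, 0, 0], -0.17, 75],
    [[0, 0, 0], -0.17, 75],
    [[0, 0, 0], -0.17, 60],
    [[0, 0, 0], -0.17, 60],
    [[0, 0, 0], -0.17, 60],
    [[0, 0, 0], -0.17, 60],
    [[0, 0, 0], -0.17, 60],
    [[0, 0, 0], -0.04, 60],
    [[0, 0, 0], 0, 60]
  ]
}}

```text
time_s: 51.38
eef_pos: [0.4143, 0.4127, 0.1964]
eef_rot: [0.0, 0.001, 1.0, 0.0]
wrist_force: [-0.3, 0.7, 0.9]
opening: 0.702
grasp_force: 0.0
```

```bash
python3 - <<'E'
import pickle;from h import *
c=ctrl.camera("wrist");t=ctrl.camera("top")
cv2.imwrite("pics/w10.png",c["color"][:,:,::-1]);pickle.dump(c,open("pics/w10.pkl","wb"));pickle.dump(t,open("pics/t10.pkl","wb"))
P=box(t,255,340,150,215,.046,.056);print("tray",len(P),rect(P))
P=box(t,360,440,220,280,.075,.086);print("stack",len(P),rect(P))
P=box(c,230,480,120,300,.0165,.026);X,a=rect(P);print("stock",len(P),X,a)
g=X[:2]+45.3*np.array([np.cos(a),np.sin(a)]);print(g)
go(*g,28,a+np.pi/2)
E
```

```text
tray 118 (array([619.9, 135.9,  95.4,  59.2]), np.float64(-1.569))
stack 263 (array([ 455. , -206. ,  120.8,   57.8]), np.float64(-1.563))
stock 2082 [452.6 431.9 117.5  22.1] 0.014
[497.89556067 432.53417928]
pos [414.3 412.7 196. ] psi 1.5681 q6 -0.99 | turn -0.0167 alt 3.125 shift before turn [-83.6  20.1 168. ] after turn [-83.9  18.7 168. ] q1end 0.72
```

View pics/w10.png

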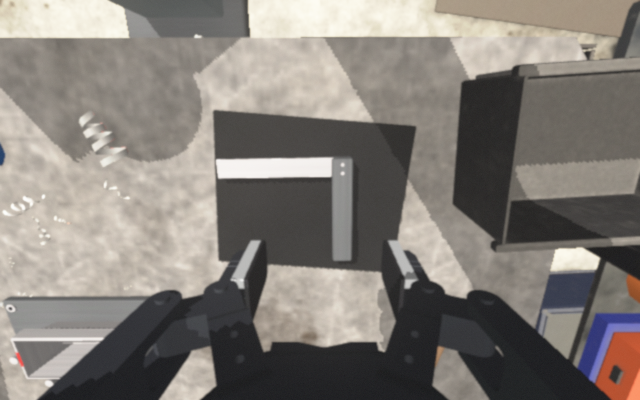

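The square was knocked about 30 mm; its stock is now at (332–352, 157–262). I'm using the fresh measurement.

Call:
{"api": "servo_tool", "payload": {
  "commands": [
    [[0, 0, 0], -0.017, 50],
    [[-30, 8, 10], 0, 50],
    [[-35, 10.7, 25], 0, 50],
    [[-18.9, 0, 40], 0, 50],
    [[0, 0, 40], 0, 50],
    [[0, 0, 30], 0, 50],
    [[0, 0, 12], 0, 45],
    [[0, 0, 0], 0, 45],
    [[0, 0, 0], 0, 45]
  ]
}}

```text
time_s: 52.6
eef_pos: [0.4988, 0.4333, 0.0402]
eef_rot: [0.001, -0.008, 1.0, 0.001]
wrist_force: [0.0, -0.4, 0.2]
opening: 0.524
grasp_force: 0.0
```

```bash
python3 - <<'E'
from h import *
go(497.9,432.5,28,1.585)
E
```

```text
pos [498.8 433.3  40.2] psi 1.5862 q6 -1.05 | turn 0.0012 alt -3.14 shift before turn [ 0.9 -0.8 12.2] after turn [ 0.9 -0.8 12.2] q1end 0.72
```

Call:
{"api": "servo_tool", "payload": {
  "commands": [
    [[1, -0.8, 6], 0, 40],
    [[0, 0, 6], 0, 40],
    [[0, 0, 0], 0, 40],
    [[0, 0, 0], 0, 15],
    [[0, 0, 0], 0, 15],
    [[0, 0, 0], 0, 15],
    [[0, 0, 0], 0, 15],
    [[0, 0, 0], 0, 15],
    [[0, 0, -10], 0, 15],
    [[0, 0, -40], 0, 15],
    [[0, 0, -50], 0, 15],
    [[-10, -10, -30], 0.014, 15],
    [[-25, -35, 0], 0, 15],
    [[-30, -45, 0], 0, 15],
    [[-30, -45, 0], 0, 15],
    [[-30, -45, 0], 0, 15],
    [[-20, -32, 0], 0, 15],
    [[-10, -10, 0], 0, 15],
    [[0, 0, 0], 0, 15],
    [[0, 0, 0], 0, 15]
  ]
}}

```text
time_s: 55.1
eef_pos: [0.6512, 0.2114, 0.1561]
eef_rot: [-0.001, -0.001, 1.0, 0.0]
wrist_force: [0.2, 0.1, -2.8]
opening: 0.241
grasp_force: 60.5
```

```bash
python3 - <<'E'
import pickle;from h import *
c=ctrl.camera("wrist");pickle.dump(c,open("pics/w11.pkl","wb"));cv2.imwrite("pics/w11.png",c["color"][:,:,::-1])
go(659,210,59.2,np.pi/2)
B=box(c,10,296,36,82,.11,.2)*1000;S=box(c,303,350,36,240,.11,.2)*1000
for n,P in(("blade",B),("stock",S)):
    A=np.c_[P[:,:2]-P[:,:2].mean(0),np.ones(len(P))];k=np.linalg.lstsq(A,P[:,2],rcond=None)[0]
    print(n,"slope",k[:2].round(4),"z",k[2].round(1),P[:,:2].max(0).round(1),P[:,:2].min(0).round(1))
P=box(c,60,298,95,230,.047,.056);print("tray",len(P),rect(P))
print(ctrl.get_obs()["opening"],ctrl.get_obs()["grasp_force"])
E
```

```text
pos [651.1 211.6 156.2] psi 1.5737 q6 -1.43 | turn 0.0029 alt -3.139 shift before turn [-7.9 -1.6 97. ] after turn [-7.9 -1.6 97. ] q1end 0.31
blade slope [0.0035 0.0012] z 142.8 [566.1 199.6] [548.4  79.7]
stock slope [-0.0004 -0.0126] z 149.4 [640.6 224.5] [549.3 201.7]
tray 3943 (array([619.4, 121.8, 120.6,  59.9]), np.float64(-1.569))
0.24012128443670086 60.52817702293396
```

View pics/w11.png

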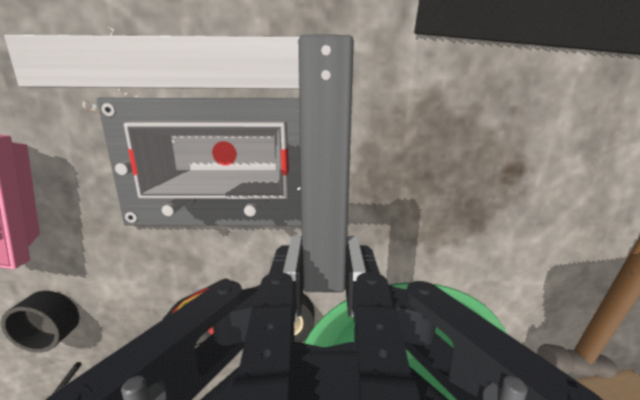

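Last tray (red dot at (224,153)) stands short of the stops with the square level; same press as before.

Call:
{"api": "servo_tool", "payload": {
  "commands": [
    [[-4, -1, 15], 0.003, 15],
    [[-4, -0.5, 35], 0, 15],
    [[0, 0, 25], 0, 15],
    [[0, 0, 14], 0, 15],
    [[0, 0, 8], 0, 15],
    [[0, 0, 0], 0, 15],
    [[0, 0, 0], 0, 15],
    [[-5, -5, 0], 0, 15],
    [[-5, -5, 0], 0, 15],
    [[-3, -3, 0], 0, 15],
    [[-2, -2, 0], 0, 15],
    [[-2, -2, 0], 0, 15],
    [[-1, -1, 0], 0, 15],
    [[-1, -1, 0], 0, 15],
    [[-0.5, -1, 0], 0, 15],
    [[0, -1, 0], 0, 15],
    [[0, 0, 0], 0, 15]
  ]
}}

```text
time_s: 57.28
eef_pos: [0.6793, 0.1879, 0.0592]
eef_rot: [-0.0, 0.001, 1.0, 0.0]
wrist_force: [-3.7, 3.4, -1.6]
opening: 0.242
grasp_force: 60.6
```

Call:
{"api": "servo_tool", "payload": {
  "commands": [
    [[-1, -0.5, 0], 0, 15],
    [[0, 0, 0], 0, 15],
    [[-0.5, -0.5, 0], 0, 15],
    [[0, 0, 0], 0, 15],
    [[-0.5, -0.5, 0], 0, 15],
    [[0, 0, 0], 0, 15]
  ]
}}

```text
time_s: 58.02
eef_pos: [0.6797, 0.1876, 0.0589]
eef_rot: [-0.002, 0.001, 1.0, 0.001]
wrist_force: [-7.1, 6.6, -0.1]
opening: 0.236
grasp_force: 61.1
```

Call:
{"api": "servo_tool", "payload": {
  "commands": [
    [[-0.5, -0.5, 0], 0, 15],
    [[0, 0, 0], 0, 15],
    [[-0.5, -0.5, 0], 0, 15],
    [[0, 0, 0], 0, 15],
    [[0, 0, 0], 0, 15]
  ]
}}

```text
time_s: 58.65
eef_pos: [0.6799, 0.1873, 0.0587]
eef_rot: [-0.003, 0.001, 1.0, 0.001]
wrist_force: [-11.0, 9.1, 1.5]
opening: 0.242
grasp_force: 61.4
```

```bash
python3 - <<'E'
from h import *
go(680.5,186.4,59,np.pi/2);o=ctrl.get_obs();print(o["wrist_force"].round(1),o["torque"].round(2))
E
```

```text
pos [679.9 187.3  58.7] psi 1.5691 q6 -1.47 | turn -0.0017 alt 3.14 shift before turn [-0.6 -0.9 -0.3] after turn [-0.6 -0.9 -0.3] q1end 0.27
[-11.    9.1   1.5] [ 1.41  1.59 -0.59]
```

Hold for a second, with a look to verify.

Call:
{"api": "servo_tool", "payload": {
  "commands": [
    [[0, 0, 0], 0, 15],
    [[0, 0, 0], 0, 15],
    [[0, 0, 0], 0, 15],
    [[0, 0, 0], 0, 15],
    [[0, 0, 0], 0, 15],
    [[0, 0, 0], 0, 15],
    [[0, 0, 0], 0, 15]
  ]
}}

```text
time_s: 59.52
eef_pos: [0.6798, 0.1874, 0.0587]
eef_rot: [-0.003, 0.001, 1.0, 0.001]
wrist_force: [-11.2, 8.7, 1.4]
opening: 0.241
grasp_force: 61.4
```

```bash
python3 - <<'E'
import pickle;from h import *
c=ctrl.camera("wrist");X=xyz(c)*1000;z=X[...,2];cv2.imwrite("pics/w12.png",c["color"][:,:,::-1])
def fl(q,n):
    vx,vy,x,y=cv2.fitLine(np.array(q,np.float32),cv2.DIST_HUBER,0,.01,.01).ravel();print(n,round(float(np.arctan(vx/vy)),4),x.round(1),y.round(1))
cols=range(30,290,2)
fl([X[np.where((z[:,u]>35)&(z[:,u]<60))[0].min(),u,:2] for u in cols],"blade outer")
R=[];K=[]
for u in cols:
    v=np.where(z[60:110,u]>49)[0]
    if len(v):R.append(X[60+v[0],u,:2])
    v=np.where((z[195:225,u]>49)&(z[195:225,u]<56))[0]
    if len(v) and u>60:K.append(X[195+v[-1],u,:2])
fl(R,"rim front");fl(K,"rim back")
# left rim vs stock face
G=[]
for v in range(100,200,2):
    r=np.where((z[v,270:320]>50))[0];G.append((X[v,270+r[0],1],X[v,270+r[-1],1]))
print("left rim inner / stock outer y",np.median(G,0).round(1))
E
```

```text
blade outer 0.0179 576.3 121.1
rim front 0.0181 596.3 114.0
rim back 0.0152 655.4 118.5
left rim inner / stock outer y [172.2 185.6]
```

View pics/w12.png

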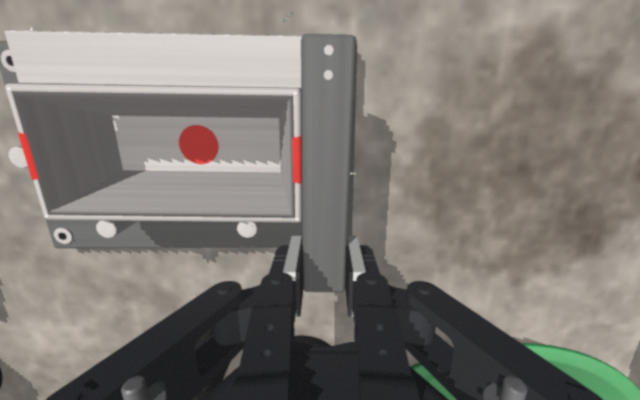

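The square is flush: the blade and rim are parallel within 0.003 rad, and the corner is at (300,90). Next I return the square to its mat.

Call:
{"api": "servo_tool", "payload": {
  "commands": [
    [[3, 4, 0], 0, 15],
    [[6, 7, 0], 0, 15],
    [[8, 8, 0], 0, 15],
    [[0, 0, -20], 0, 15],
    [[0, 0, -45], 0, 15],
    [[0, 0, -45], 0, 15],
    [[20, 30, 0], 0, 15],
    [[25, 38, 0], 0, 15],
    [[25, 38, 0], 0, 15],
    [[25, 38, 0], 0, 15],
    [[25, 38, 0], 0, 15],
    [[25, 38, 0], 0, 15],
    [[20, 30, 0], 0, 15],
    [[10, 9, 10], 0, 15],
    [[0, 0, 30], 0, 15],
    [[0, 0, 30], 0, 15],
    [[0, 0, 20], 0, 15],
    [[0, 0, 20], 0, 15],
    [[0, 0, 10], 0, 15],
    [[0, 0, 0], 0, 15]
  ]
}}

```text
time_s: 62.08
eef_pos: [0.4909, 0.4631, 0.0487]
eef_rot: [-0.0, 0.001, 1.0, -0.0]
wrist_force: [-0.3, -0.5, -2.5]
opening: 0.241
grasp_force: 60.5
```

```bash
python3 - <<'E'
from h import *
go(491,460.5,27.8,1.571)
print(ctrl.get_obs()["wrist_force"].round(1))
E
```

```text
pos [490.9 463.1  48.7] psi 1.5689 q6 -0.99 | turn -0.0021 alt 3.139 shift before turn [-0.1 -2.6 20.9] after turn [-0.1 -2.6 20.9] q1end 0.75
[-0.3 -0.5 -2.5]
```

Call:
{"api": "servo_tool", "payload": {
  "commands": [
    [[0, -2, 10], 0, 15],
    [[0, 0, 7], 0, 15],
    [[0, 0, 4], 0, 15],
    [[0, 0, 0], 0, 15],
    [[0, 0, 0], 0, 40],
    [[0, 0, 0], 0, 40],
    [[0, 0, -15], 0, 45],
    [[0, 0, -35], 0, 85],
    [[0, 0, -50], 0, 85],
    [[-10, -25, -50], 0, 85],
    [[-17, -50, -10], 0, 85],
    [[-17, -50, 0], 0.1, 85],
    [[-24, -48, 0], 0.1, 85],
    [[-30, -45, 0], 0.1, 85],
    [[-30, -40, 0], 0.1, 85],
    [[-30, -35, 0], 0.17, 85],
    [[-10, -20, 0], 0.17, 85],
    [[0, 0, 0], 0.17, 85],
    [[0, 0, 0], 0.17, 85],
    [[0, 0, 0], 0.17, 85]
  ]
}}

```text
time_s: 64.58
eef_pos: [0.6029, 0.1225, 0.19]
eef_rot: [0.001, 0.588, 0.809, 0.001]
wrist_force: [-0.3, 0.4, -0.4]
opening: 0.995
grasp_force: 0.0
```

Call:
{"api": "servo_tool", "payload": {
  "commands": [
    [[0, 0, 0], 0.17, 85],
    [[0, 0, 0], 0.15, 85],
    [[0, 0, 0], 0, 85]
  ]
}}

```text
time_s: 64.95
eef_pos: [0.6028, 0.1228, 0.1897]
eef_rot: [0.001, 0.707, 0.707, 0.001]
wrist_force: [0.1, -0.2, -0.2]
opening: 0.997
grasp_force: 0.0
```

```bash
python3 - <<'E'
import pickle;from h import *
c=ctrl.camera("wrist");t=ctrl.camera("top")
P=box(c,312,384,124,258,.049,.056);X,a=rect(P);print(len(P),X,a);go(X[0],X[1],56.5,a-np.pi/2)
P=box(t,155,200,222,275,.0165,.026);print("stock",len(P),rect(P))
P=box(t,360,440,220,280,.075,.086);print("stack",len(P),rect(P))
E
```

```text
2328 [625.3 117.4 120.2  60.1] 1.564
pos [602.7 122.8 189.3] psi 0.0021 q6 0.01 | turn 0.0089 alt -3.133 shift before turn [ -5.4  22.5 132.8] after turn [ -5.2  22.6 132.8] q1end 0.19
stock 261 (array([448.2, 460.6, 116.3,  28.6]), np.float64(-0.011))
stack 242 (array([ 455. , -206.1,  120.5,   57.8]), np.float64(-1.565))
```

Call:
{"api": "servo_tool", "payload": {
  "commands": [
    [[-3, 12, 10], 0.009, 85],
    [[-2.3, 10.5, 30], 0, 85],
    [[0, 0, 40], 0, 85],
    [[0, 0, 30], 0, 85],
    [[0, 0, 15], 0, 85],
    [[0, 0, 8], 0, 85],
    [[0, 0, 0], 0, 85],
    [[0, 0, 0], 0, 50],
    [[0, 0, 0], 0, 50],
    [[0, 0, 0], 0, 50],
    [[0, 0, 0], 0, 50],
    [[0, 0, 0], 0, 50]
  ]
}}

```text
time_s: 66.55
eef_pos: [0.6262, 0.1174, 0.0572]
eef_rot: [0.001, 0.711, 0.704, 0.001]
wrist_force: [-1.2, -0.9, 6.2]
opening: 0.68
grasp_force: 66.7
```

Call:
{"api": "servo_tool", "payload": {
  "commands": [
    [[2, -2, -10], 0, 50],
    [[0, 0, -40], 0, 50],
    [[0, 0, -50], 0, 50],
    [[-20, 0, -50], 0, 50],
    [[-40, 0, -30], 0, 50],
    [[-45, 0, 0], 0, 50],
    [[-45, 0, 0], 0, 50],
    [[-45, 0, 0], 0, 50],
    [[-45, 0, 0], 0, 50],
    [[-43, 0, 0], 0, 50],
    [[-30, -20, 0], 0, 50],
    [[-15, -40, 0], 0, 50],
    [[0, -45, 0], 0, 50],
    [[0, -40, 0], -0.016, 50],
    [[0, -18, 0], 0, 50],
    [[0, 0, 30], 0, 50],
    [[0, 0, 40], 0, 50],
    [[0, 0, 20], 0, 50],
    [[0, 0, 0], 0, 50],
    [[0, 0, 0], 0, 50]
  ]
}}

```text
time_s: 69.05
eef_pos: [0.4573, -0.2076, 0.1465]
eef_rot: [0.001, 0.705, 0.709, 0.0]
wrist_force: [0.2, -0.1, -2.1]
opening: 0.681
grasp_force: 65.8
```

```bash
python3 - <<'E'
from h import *
go(455.3,-207.3,101,.008)
print(ctrl.get_obs()["wrist_force"].round(1))
E
```

```text
pos [ 457.3 -207.6  146.5] psi 0.0061 q6 -0.67 | turn -0.0019 alt 3.14 shift before turn [ 0.3 -2.  45.5] after turn [ 0.3 -2.  45.5] q1end -0.43
[ 0.2 -0.1 -2.1]
```

Call:
{"api": "servo_tool", "payload": {
  "commands": [
    [[0, -2, 10], 0, 50],
    [[0, 0, 12], 0, 50],
    [[0, 0, 10], 0, 50],
    [[0, 0, 7], 0, 50],
    [[0, 0, 4], 0, 50],
    [[0, 0, 2], 0, 50],
    [[0, 0, 0], 0, 50]
  ]
}}

```text
time_s: 69.92
eef_pos: [0.4548, -0.2073, 0.1012]
eef_rot: [-0.0, 0.705, 0.709, -0.0]
wrist_force: [-2.7, 2.9, 5.3]
opening: 0.683
grasp_force: 66.8
```

Call:
{"api": "servo_tool", "payload": {
  "commands": [
    [[0, 0, 0], 0, 50],
    [[0, 0, 0], 0, 75],
    [[0, 0, 0], 0, 75],
    [[0, 0, 0], 0, 75],
    [[0, 0, -10], 0, 75],
    [[0, 0, -30], 0, 75],
    [[0, 0, -50], 0, 75],
    [[0, 0, -50], 0, 75],
    [[0, 30, 0], 0, 75],
    [[-20, 45, 0], 0, 75],
    [[-45, 45, 0], 0, 75],
    [[-45, 30, 0], 0, 75],
    [[-45, 0, 0], 0, 75],
    [[-20, 0, 0], 0, 75],
    [[0, 0, 0], 0, 75],
    [[0, 0, 0], 0, 75]
  ]
}}

```text
time_s: 71.92
eef_pos: [0.605, -0.3792, 0.2406]
eef_rot: [-0.0, 0.705, 0.709, 0.0]
wrist_force: [-0.2, -0.6, 0.4]
opening: 0.878
grasp_force: 0.0
```

```bash
python3 - <<'E'
from h import *
c=ctrl.camera("wrist");t=ctrl.camera("top");s=ctrl.camera("scene")
for n,cc in(("w",c),("t",t),("s",s)):
    for lo,hi in((.0885,.101),(.056,.07)):
        P=box(cc,0,640,0,400,lo,hi,False)*1000;P=P[(abs(P[:,0]-456)<60)&(abs(P[:,1]+208)<90)]
        if len(P)<20:continue
        A=np.c_[P[:,:2]-P[:,:2].mean(0),np.ones(len(P))];k=np.linalg.lstsq(A,P[:,2],rcond=None)[0]
        print(n,lo,len(P),rect(P/1000),k.round(3))
P=box(t,155,200,222,275,.0165,.026);print("stock",len(P),rect(P))
P=box(t,360,440,220,280,.016,.027);print("board",rect(P))
print(pose()[0],ctrl.get_obs()["time_s"])
E
```

```text
w 0.0885 1849 (array([ 454.2, -247.6,   61.3,   40.5]), np.float64(0.009)) [ 3.0000e-03 -2.8000e-02  9.4622e+01]
w 0.056 2063 (array([ 456.1, -243.8,   60.6,   50.9]), np.float64(0.004)) [ 3.2000e-02 -5.0000e-02  6.0529e+01]
t 0.0885 164 (array([ 455. , -187. ,   86.1,   60. ]), np.float64(-1.562)) [-1.2000e-02  9.0000e-03  9.5132e+01]
t 0.056 177 (array([ 452.7, -180.4,   77.7,   54. ]), np.float64(1.421)) [9.1000e-02 1.2000e-02 6.0412e+01]
s 0.0885 438 (array([ 456.1, -206.6,  126.5,   63.7]), np.float64(-1.556)) [-7.0000e-03 -2.0000e-03  9.4867e+01]
s 0.056 397 (array([ 455.4, -210.6,  119.1,   59.2]), np.float64(-1.555)) [-4.0000e-03  0.0000e+00  6.1425e+01]
stock 263 (array([447.9, 464.1, 117.6,  32.3]), np.float64(0.088))
board (array([ 456.6, -195.6,  156.6,  128. ]), np.float64(-1.564))
[ 605.29834894 -379.12004682  240.87001771] 72.075
```

```bash
python3 - <<'E'
from h import *
for n in("top","scene"):
    t=ctrl.camera(n);X=xyz(t)*1000;z=X[...,2]
    m=(z>17)&(z<25)&(abs(X[...,0]-450)<75)&(abs(X[...,1]-462)<40)
    P=X[m];vx,vy,x,y=cv2.fitLine(P[:,:2].astype(np.float32),cv2.DIST_HUBER,0,.01,.01).ravel()
    print(n,len(P),"yaw",np.arctan(vy/vx).round(3),np.median(P,0).round(1),np.percentile(P,[3,97],axis=0).round(1).tolist())
    g=t["color"].astype(int);B=X[(g.min(2)>170)&(abs(X[...,0]-425)<50)&(abs(X[...,1]-390)<70)&(z<25)];print("blade",len(B),rect(B/1000) if len(B) else 0,np.median(B[:,2]))
E
```

```text
top 267 yaw 0.032 [443.5 462.8  20.8] [[390.7, 436.4, 17.3], [503.0, 473.7, 24.4]]
blade 0 0 nan
scene 169 yaw 0.025 [444.8 458.1  20.5] [[393.3, 432.6, 17.2], [505.2, 472.7, 24.6]]
blade 13 (array([400.1, 437.7,  22.6,   9.7]), np.float64(1.564)) 17.09593175013547
  return _methods._mean(a, axis=axis, dtype=dtype,
  ret = ret.dtype.type(ret / rcount)
```

```bash
python3 -c "
from bench import ctrl
print(ctrl.hand_in())"
```

```text
the job is handed in; nothing more can be done
None
```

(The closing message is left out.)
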